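Open the empty napkin dispenser with its pin key

ROBOT

A 6-joint arm with a two-finger parallel gripper is mounted at the origin on the work surface. World frame = base frame: x ahead of the robot, y to its left, z up, the work surface at z = 0. Lengths are in mm, angles in rad, forces in N, time in s.
With the tool pointing down it reaches from about 325 to 900 mm from the base axis. Payload 6.1 kg.
Tool frame: the origin (TCP) lies midway between the tips of the shut fingers; the grasp point (between the pads) lies 19 mm behind it; z points along the fingers, y is the direction in which the jaws open and shut (so a half turn about z gives the same grasp; the last joint's range is limited). The gripper opens to 87 mm and grips with 3 to 60 N. Pads are 19 mm wide; open, the fingers measure 117 mm over their backs; the gripper's body (75 mm by 190 mm) begins 51 mm behind the grasp point.
Start: joints at [-1.45, 0.22, 1.526, -0, 1.395, -0.126], TCP at [152.682, -606.056, 222.538] pointing down, gripper open.
Joint ranges: [-2.98, 2.98], [-0.91, 2.08], [0.09, 2.57], [-1.24, 4.39], [0.2, 2.65], [-2.68, 2.68]. Speed limits (rad/s): [2.57, 2.57, 3.01, 3.14, 3.14, 3.14].

INTERFACE

Orientations are given as a rotation vector (axis times angle).
In Python, from bench import telemetry, viewer, hand_in gives the robot as it stands.
- The arm moves only by the tool apply_moves, never from a script. Its argument "rows" is a list of rows, each an object with "dr": the turn, a rotation vector about the tool's x, y, z in degrees, a list of three; "xyz": the shift along the tool's x, y, z in mm, a list of three; "hand": the opening, from 0 (shut) to 1 (fully open). A call has 1 to 8 rows; each row shifts and turns the pose as measured when the row begins, along the tool's axes as they then stand; what a row does not reach is not made up. A row lasts 1/12 s, in which the tool goes at most 41.7 mm and 7.16 degrees, less where a joint would pass 70% of its speed; a pose out of reach is approached as far as the arm can. A call with a gripper value outside its range is refused whole. The fingers move at their own pace and stop on an object; "grip_force" is the grip in N (left out, the last holds). Time passes only in rows, so rows that do not move let the fingers close. It gives the time, the measured TCP pose, the force and the opening at its end, in the units of the state.
- telemetry.observe(): the state, without advancing time (a new reading comes with each control period).
- viewer.snapshot(name): name is "side" or "top"; returns the picture (480x640x3 uint8, red, green, blue); there is no depth.
- viewer.calibration(name): a dict with "mtx" (3x3 intrinsics, pixels), "k1" (the pictures are not rectified: a ray, as slopes to the right and down, at radius r is drawn at 1 + k1 r^2 times it, then the intrinsics apply), "R" (3x3) and "t" (3): a world point X has camera coordinates R X + t. Camera axes: x right, y down, z forward; pixel columns grow to the right and rows downward; lengths in mm; the calibration is good to about 2 mm. A picture is of the moment at which its call begins. calibration takes no time and is no camera call.
- hand_in(): hands the job in, once; it reports no verdict.
The state is a dict: "time_s": time; "joint_positions": joint angles; "joint_vel": joint speeds; "tau": joint torques, N m; "tcp_pos": TCP position; "orientation": TCP orientation; "wrist_force": force on the tool from outside, world axes, zero at the start; "moment": the same for the moment, N m; "grip_width": finger opening in mm.
Only numpy, scipy, OpenCV 4.12 (cv2) and the standard library are available. Lean on these libraries where they do the work, as an engineer would, in place of code of your own. Each camera call takes 0.05 s, during which the arm holds its last target.

TASK

Open the empty napkin dispenser for a refill: take the pin key out of the beech rack, push its pin straight down through the small hole in the dispenser's top and gently press the hidden catch until it lets go and the front cover drops fully open. Feel for the catch and do not force it: it snaps if it is leaned on hard. Then put the key back upright and fully home in its bore in the rack, and leave everything else where it stands.

Things in the scene. Friction and masses are not known exactly. Their poses are not given: they have to be found in the camera images.
- dispenser: Empty countertop napkin dispenser fixed to the board: grey plastic housing, stainless front cover, 200 wide (y) x 145 deep (x) x 155 high. Origin: centre of its underside; its front looks along its own -x, z up. Flat top with one key hole near the front edge. The cover swings forwards and down by itself (to 200 mm in front of the origin) once the catch lets go; keep that space clear.
- keyhole (a point): Centre of the 9 mm round hole in the dispenser's 4 mm top, at its top face, with a dark steel trim 20 mm across. Below it, unseen, is the sprung catch. Its height differs between units: the pin meets it 11 to 27 mm below the top face. It yields from about 3 N, lets go when pressed 4 to 5 mm further (about 6 N), and has a solid stop 6 mm below where it was met; it snaps if leaned on there.
- cover (a joint): Angle of the front cover about its bottom hinge: 0 shut and caught, 1.3 rad fully down on its stop. A light spring and its weight open it in about half a second after the catch lets go.
- key: Pin key of bare steel, about 70 g, standing in the rack. Origin: on the pin's axis at the underside of the collar; z up towards the bow. Below the origin: round pin 6 mm thick and 42 mm long with a slightly chamfered end. Above: collar 16 mm across, 5 mm high, then a flat upright bow from 5 to 49 mm, 10 mm thick along its own x and 24 mm wide along its own y; grip it by these flats.
- key_tip (a point): Lower end of the key's pin, 42 mm below the key's origin.
- rack: Slotted beech rack fixed to the board, 44 deep (x) x 220 long (y) x 50 high, origin at the centre of its underside. Its -y end has the key's bore; the rest has six crosswise slots in which toy jacks stand.
- rack_bore (a point): Mouth of the key's bore in the rack's top face (50 mm above the board): 9 mm round, 45 mm deep. With the key home, its collar lies flat on the top face and the key's origin is at this point. The nearest jack stands 43 mm away along the rack's +y.
- canister: Stainless canister with clip-on lid, 104 across, 134 high; origin at the underside's centre. Bystander.
- cup: Yellow plastic cup, 72 across, 85 high; origin at the underside's centre. Bystander.
- tumbler: Glass tumbler of amber marbles, 74 across, 100 high; origin at the underside's centre. Bystander.
- carton: Cardboard refill carton, 95 x 105 x 110 high; origin at the underside's centre. Bystander.
- ball_center (a point): Centre of the orange silicone bounce ball, 56 across. Bystander.
- jack1: Aluminium toy jack 1 of 6 counted from the key's end of the rack, 22 across, standing in its slot; origin at its centre, 2.5 mm above the rack's top. Bystander.
- jack2: Aluminium toy jack 2 of 6 counted from the key's end of the rack, 22 across, standing in its slot; origin at its centre, 2.5 mm above the rack's top. Bystander.
- jack3: Aluminium toy jack 3 of 6 counted from the key's end of the rack, 22 across, standing in its slot; origin at its centre, 2.5 mm above the rack's top. Bystander.
- jack4: Aluminium toy jack 4 of 6 counted from the key's end of the rack, 22 across, standing in its slot; origin at its centre, 2.5 mm above the rack's top. Bystander.
- jack5: Aluminium toy jack 5 of 6 counted from the key's end of the rack, 22 across, standing in its slot; origin at its centre, 2.5 mm above the rack's top. Bystander.
- jack6: Aluminium toy jack 6 of 6 counted from the key's end of the rack, 22 across, standing in its slot; origin at its centre, 2.5 mm above the rack's top. Bystander.

How it is judged:
By the outcome, as a careful person would: the job done as asked, in the order asked, and still so for the second after the job is handed in, with the robot touching nothing.
It also fails if it takes over 64 s, if anything falls off the work surface, if the arm or the gripper's body presses on something with over 40 N, if the wrist force passes 120 N, or if a joint passes its speed limit or range.

## Working session

There is one attempt and no reset: what is moved stays moved. The work goes in short steps, Python scripts to look and compute and a tool call to move; the robot and the scene stay as the last step left them, time stands still between calls to the robot, and variables do not carry over. Pictures are saved under pics/ and viewed, and the job is handed in when it is done.

Besides the shell and the picture viewer there is one more tool, called after ">>>" as name(argument=value, ...) on one line, values as JSON. apply_moves: Moves the arm, as the interface text tells. Its arguments: {"type":"object","properties":{"rows":{"type":"array","items":{"type":"object","properties":{"dr":{"type":"array","items":{"type":"number"}},"xyz":{"type":"array","items":{"type":"number"}},"hand":{"type":"number"}}}},"grip_force":{"type":"number"}},"required":["rows"]}

```bash
mkdir -p pics; ls; python3 - <<'E'
from bench import telemetry, viewer
import cv2, numpy as np
for n in("side","top"):
    im=viewer.snapshot(n); cv2.imwrite(f"pics/{n}0.png",im[:,:,::-1]); c=viewer.calibration(n); print(n,c, -np.array(c["R"]).T@np.array(c["t"]))
print(telemetry.observe())
E
```

```text
pics
side {'mtx': array([[495.11843452,   0.        , 330.24296151],
       [  0.        , 495.11843452, 237.96102549],
       [  0.        ,   0.        ,   1.        ]]), 'k1': 0.04254411984149092, 'R': array([[-0.95297248, -0.30296501, -0.0074609 ],
       [-0.22544383,  0.72515337, -0.65063635],
       [ 0.20253034, -0.61835652, -0.7593528 ]]), 't': array([ 529.16689885,  188.07090542, 1051.81920649])} [333.65560979 674.33806747 925.0156865 ]
top {'mtx': array([[455.80605651,   0.        , 310.91055414],
       [  0.        , 455.80605651, 235.93629163],
       [  0.        ,   0.        ,   1.        ]]), 'k1': -0.06798296237245444, 'R': array([[-0.00562007, -0.99998029,  0.00279904],
       [-0.99538422,  0.00532602, -0.09582221],
       [ 0.09580542, -0.00332465, -0.99539453]]), 't': array([   4.92633119,  548.26161258, 1223.73751898])} [ 428.51795744    6.07467404 1270.62348412]
{'time_s': 0.1, 'joint_positions': array([-1.45009393e+00,  2.21149207e-01,  1.52751729e+00, -7.04755765e-06,
        1.39470238e+00, -1.26105767e-01]), 'joint_vel': array([ 4.92100801e-05, -2.06167362e-03, -1.56167013e-03, -2.09449838e-04,
       -1.18206218e-03,  4.57393010e-04]), 'tau': array([ 1.02953301e-03, -4.95945883e+01, -3.88518226e+01,  7.01845950e-02,
        5.15310536e-02, -5.65249888e-05]), 'tcp_pos': array([ 152.61510129, -605.49277155,  221.53455326]), 'orientation': array([-3.11593905e+00, -3.86485424e-01,  3.35751489e-06]), 'wrist_force': array([ 0.42299584, -0.10869454, -0.26945687]), 'moment': array([-0.00133342,  0.00675401,  0.07280337]), 'grip_width': 86.9992630139076}
```

View pics/side0.png

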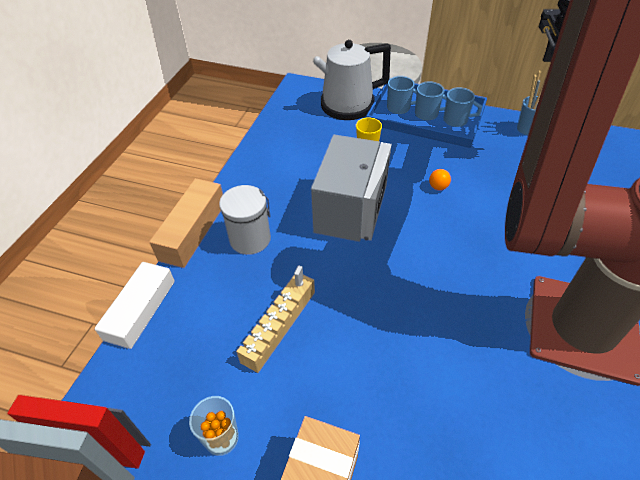

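View pics/top0.png

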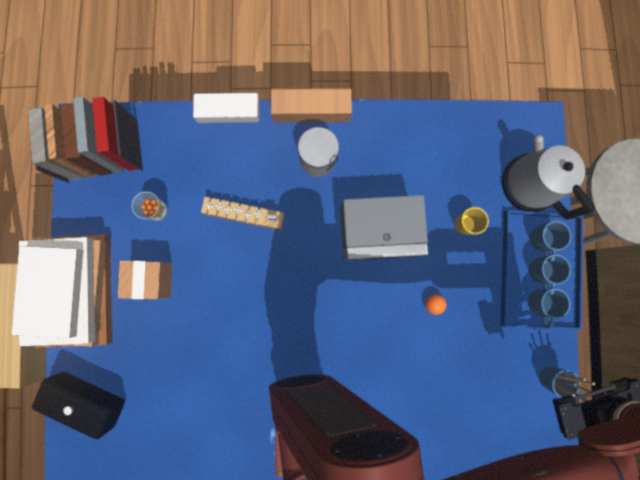

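The side picture shows the dispenser at about (350,185), its hole near (364,166), and the key standing in the rack at (298,275). The top picture shows the hole at (387,237) and the key at (272,217). Next I'll zoom in and locate them precisely.

```bash
cat > h.py <<'E'
import numpy as np, cv2
from bench import telemetry, viewer
def ray(n,u,v):
    c=viewer.calibration(n);M=np.array(c["mtx"]);R=np.array(c["R"]);t=np.array(c["t"])
    d=np.array([(u-M[0,2])/M[0,0],(v-M[1,2])/M[1,1]]);s=d.copy()
    for _ in range(30): s=d/(1+c["k1"]*(s@s))
    return -R.T@t, R.T@np.array([s[0],s[1],1.])
def plane(n,u,v,z):
    o,d=ray(n,u,v); return o+d*(z-o[2])/d[2]
def two(p,q):
    o1,d1=ray("side",*p);o2,d2=ray("top",*q)
    A=np.stack([d1,-d2],1);s=np.linalg.lstsq(A,o2-o1,rcond=None)[0]
    a=o1+d1*s[0];b=o2+d2*s[1]; return (a+b)/2,np.linalg.norm(a-b)
def proj(n,X):
    c=viewer.calibration(n);M=np.array(c["mtx"]);p=np.array(c["R"])@np.array(X,float)+np.array(c["t"])
    s=p[:2]/p[2]; s=s*(1+c["k1"]*(s@s)); return M[:2,:2]@s+M[:2,2]
E
python3 - <<'E'
import cv2
a=cv2.imread("pics/side0.png");b=cv2.imread("pics/top0.png")
def crop(im,x,y,w,h,k,n): cv2.imwrite(n,cv2.resize(im[y:y+h,x:x+w],None,fx=k,fy=k,interpolation=cv2.INTER_NEAREST))
crop(a,225,255,100,75,8,"pics/c1.png");crop(a,300,125,100,75*1,8,"pics/c2.png")
crop(b,195,185,100,60,8,"pics/c3.png");crop(b,335,190,100,75,8,"pics/c4.png")
E
```

```text
(no output)
```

View pics/c1.png

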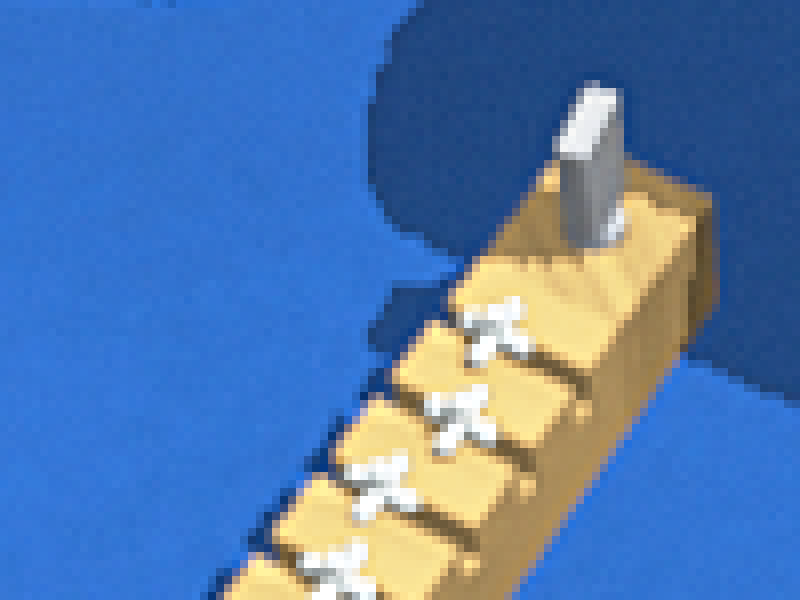

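View pics/c2.png

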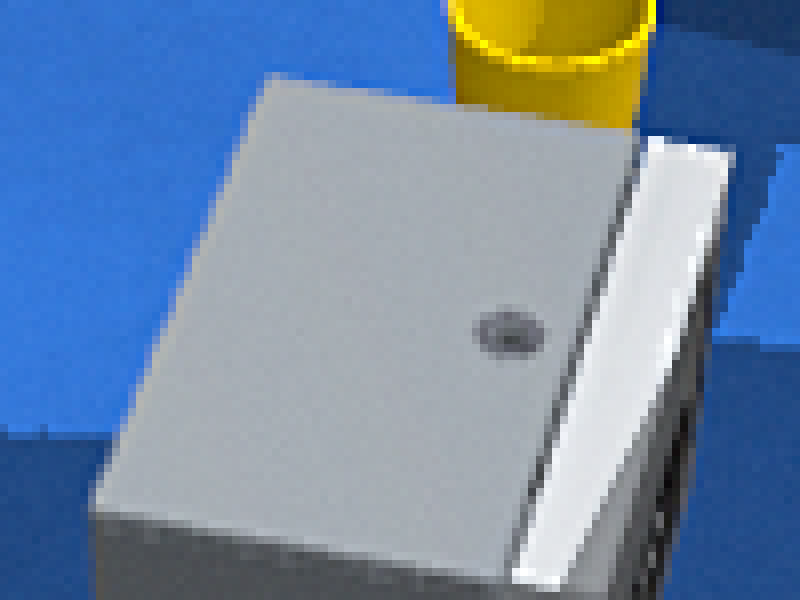

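View pics/c3.png

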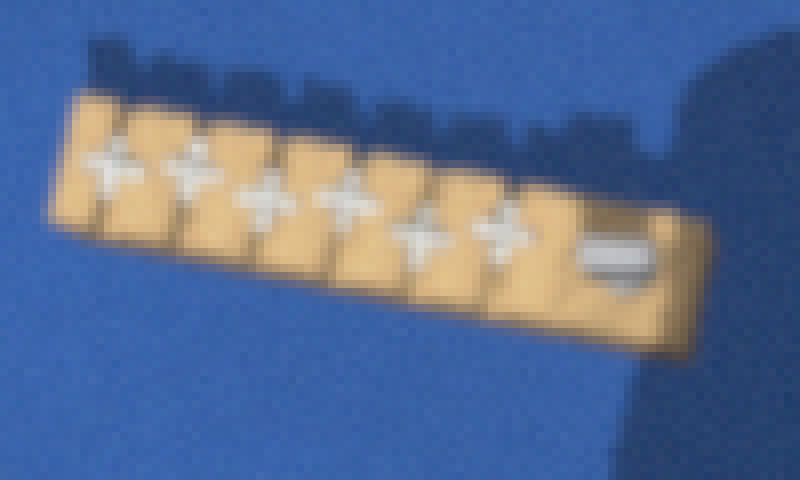

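View pics/c4.png

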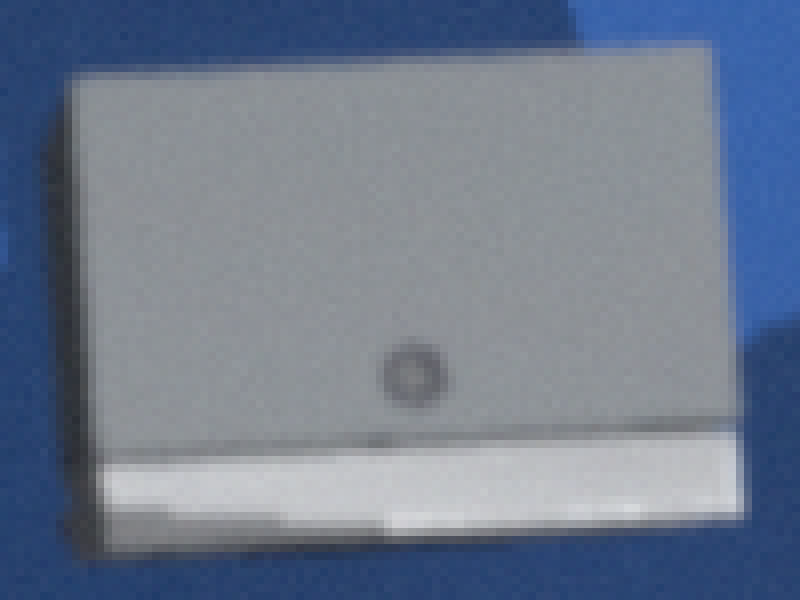

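```bash
python3 - <<'E'
from h import *
a=cv2.imread("pics/side0.png");b=cv2.imread("pics/top0.png")
def dark(im,x0,y0,x1,y1,n):
    g=cv2.cvtColor(im,cv2.COLOR_BGR2GRAY)[y0:y1,x0:x1].astype(float)
    w=np.clip(np.median(g)-8-g,0,None); ys,xs=np.mgrid[y0:y1,x0:x1]
    m=(w>0); 
    return (w*xs).sum()/w.sum(),(w*ys).sum()/w.sum(),xs[m].min(),xs[m].max(),ys[m].min(),ys[m].max()
s=dark(a,356,160,371,173,"s");t=dark(b,380,230,394,243,"t");print(s,t)
for z in(155,): print(plane("side",*s[:2],z),plane("top",*t[:2],z))
print(two(s[:2],t[:2]))
f=lambda x,y,X,Y:(X+x/8-.5,Y+y/8-.5)
print("disp top corners side");[print(plane("side",*f(x,y,300,125),155).round(1)) for x,y in[(272,76),(640,132),(95,505),(512,578)]]
print("disp top corners top");[print(plane("top",*f(x,y,335,190),155).round(1)) for x,y in[(72,78),(712,45),(95,460),(742,418)]]
print("rack top side z50");[print(plane("side",*f(x,y,225,255),50).round(1)) for x,y in[(548,168),(713,198)]]
print("rack top z50");[print(plane("top",*f(x,y,195,185),50).round(1)) for x,y in[(78,92),(50,225),(680,212),(660,345)]]
print("bow side z99");[print(plane("side",*f(x,y,225,255),99).round(1)) for x,y in[(588,82),(623,90),(585,157),(556,152)]]
print("bow top z99");[print(plane("top",*f(x,y,195,185),99).round(1)) for x,y in[(584,232),(658,236),(655,280),(580,272)]]
E
python3 - <<'E'
import cv2
b=cv2.imread("pics/top0.png");a=cv2.imread("pics/side0.png")
cv2.imwrite("pics/c5.png",cv2.resize(b[205:230,260:290],None,fx=20,fy=20,interpolation=cv2.INTER_NEAREST))
cv2.imwrite("pics/c6.png",cv2.resize(a[260:290,285:320],None,fx=20,fy=20,interpolation=cv2.INTER_NEAREST))
E
```

```text
(np.float64(363.5680525164114), np.float64(166.6512035010941), np.int64(359), np.int64(370), np.int64(163), np.int64(172)) (np.float64(386.55452240067626), np.float64(236.45646661031276), np.int64(382), np.int64(391), np.int64(232), np.int64(241))
[ 531.16438202 -184.44956289  155.        ] [ 533.6099564  -184.06083032  155.        ]
(array([ 532.38007989, -184.24300695,  155.076942  ]), np.float64(2.471030497652823))
disp top corners side
[ 634.6 -280.2  155. ]
[ 518.5 -286.9  155. ]
[624.5 -81.8 155. ]
[505.3 -88.4 155. ]
disp top corners top
[626.9 -79.  155. ]
[ 636.6 -279.   155. ]
[508.1 -84.6 155. ]
[ 519.9 -284.8  155. ]
rack top side z50
[612.   88.9  50. ]
[565.7  85.1  50. ]
rack top z50
[656.8 291.8  50. ]
[611.1 300.5  50. ]
[614.2  86.6  50. ]
[569.   93.3  50. ]
bow side z99
[596.2  92.4  99. ]
[586.5  92.2  99. ]
[588.5 115.6  99. ]
[596.3 116.3  99. ]
bow top z99
[600.4 114.5  99. ]
[599.   90.5  99. ]
[584.6  91.4  99. ]
[587.3 115.8  99. ]
```

View pics/c5.png

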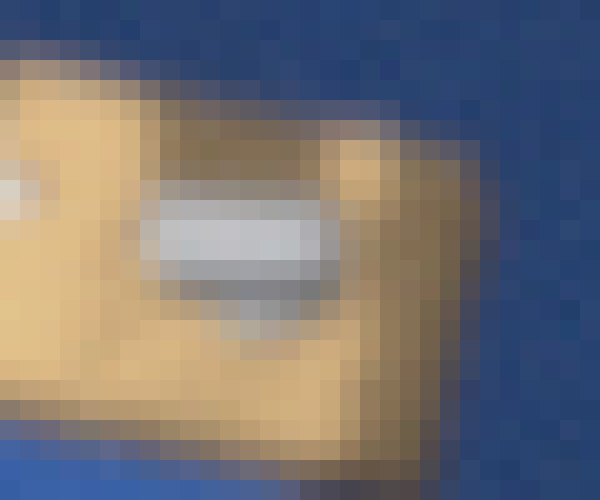

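View pics/c6.png

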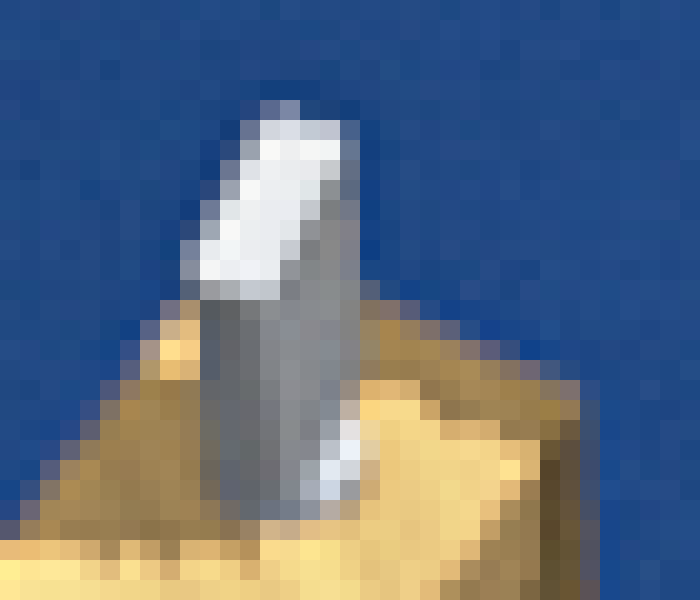

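```bash
cat >> h.py <<'E'
from scipy.spatial.transform import Rotation as Ro
def down(ydeg): # tool y along world angle ydeg, z down
    a=np.radians(ydeg);y=np.array([np.cos(a),np.sin(a),0]);z=np.array([0,0,-1.]);x=np.cross(y,z)
    return Ro.from_matrix(np.stack([x,y,z],1))
def plan(p,ydeg,step=40,turn=7,nmin=1):
    s=telemetry.observe();P=np.array(s["tcp_pos"]);R=Ro.from_rotvec(s["orientation"]);G=down(ydeg);p=np.array(p,float)
    rv=(R.inv()*G).as_rotvec();n=max(nmin,int(np.ceil(np.linalg.norm(p-P)/step)),int(np.ceil(np.degrees(np.linalg.norm(rv))/turn)))
    print("t",round(s["time_s"],2),"err world",(p-P).round(2),"turn deg",np.degrees(rv).round(2),"F",s["wrist_force"].round(2),"M",s["moment"].round(3),"w",round(s["grip_width"],1))
    for i in range(n):
        Ri=R*Ro.from_rotvec(rv*i/n); print(i,Ri.inv().apply((p-P)/n).round(1 if n>1 else 2),np.degrees(rv/n).round(2))
def me():
    s=telemetry.observe();R=Ro.from_rotvec(s["orientation"]).as_matrix();print(round(s["time_s"],2),s["tcp_pos"].round(2),"ydeg",np.degrees(np.arctan2(R[1,1],R[0,1])).round(2),"tilt",np.degrees(R[:2,2]).round(2),"F",s["wrist_force"].round(2),"M",s["moment"].round(3),"w",round(s["grip_width"],1))
E
python3 -c "
from h import *
me();plan([592.4,103.6,250],-3.5)"
```

```text
0.1 [ 152.62 -605.49  221.53] ydeg -75.86 tilt [-0.01  0.1 ] F [ 0.42 -0.11 -0.27] M [-0.001  0.007  0.073] w 87.0
t 0.1 err world [439.78 709.09  28.47] turn deg [-8.000e-02 -7.000e-02 -7.236e+01] F [ 0.42 -0.11 -0.27] M [-0.001  0.007  0.073] w 87.0
0 [ 28.6 -27.6  -1.3] [-0.   -0.   -3.45]
1 [ 30.2 -25.9  -1.3] [-0.   -0.   -3.45]
2 [ 31.7 -24.   -1.3] [-0.   -0.   -3.45]
3 [ 33.1 -22.1  -1.3] [-0.   -0.   -3.45]
4 [ 34.3 -20.   -1.3] [-0.   -0.   -3.45]
5 [ 35.5 -17.9  -1.3] [-0.   -0.   -3.45]
6 [ 36.5 -15.8  -1.3] [-0.   -0.   -3.45]
7 [ 37.4 -13.5  -1.3] [-0.   -0.   -3.45]
8 [ 38.1 -11.3  -1.3] [-0.   -0.   -3.45]
9 [38.7 -9.  -1.3] [-0.   -0.   -3.45]
10 [39.2 -6.6 -1.3] [-0.   -0.   -3.45]
11 [39.5 -4.3 -1.3] [-0.   -0.   -3.45]
12 [39.7 -1.9 -1.3] [-0.   -0.   -3.45]
13 [39.7  0.5 -1.3] [-0.   -0.   -3.45]
14 [39.6  2.9 -1.3] [-0.   -0.   -3.45]
15 [39.4  5.3 -1.3] [-0.   -0.   -3.45]
16 [39.   7.6 -1.3] [-0.   -0.   -3.45]
17 [38.5 10.  -1.4] [-0.   -0.   -3.45]
18 [37.8 12.3 -1.4] [-0.   -0.   -3.45]
19 [37.  14.5 -1.4] [-0.   -0.   -3.45]
20 [36.1 16.7 -1.4] [-0.   -0.   -3.45]
```

>>> apply_moves(rows=[{"dr":[0,0,-3.5],"xyz":[29,-28,-8],"hand":0.5},{"dr":[0,0,-3.5],"xyz":[30,-26,-8],"hand":0.5},{"dr":[0,0,-3.5],"xyz":[32,-24,-6],"hand":0.5},{"dr":[0,0,-3.5],"xyz":[33,-22,-4],"hand":0.5},{"dr":[0,0,-3.5],"xyz":[34,-20,-2],"hand":0.5},{"dr":[0,0,-3.5],"xyz":[35.5,-18,0],"hand":0.5},{"dr":[0,0,-3.5],"xyz":[36.5,-16,0],"hand":0.5},{"dr":[0,0,-3.5],"xyz":[37.5,-13.5,0],"hand":0.5}])

```text
time_s: 0.77
tcp_pos: [317.8, -325.8, 244.0]
orientation: [-2.915, -1.137, -0.001]
wrist_force: [1.5, 0.1, -0.0]
grip_width: 46.0
```

```bash
python3 -c "
from h import *
me();plan([592.4,103.6,250],-3.5)"
```

```text
0.77 [ 317.79 -325.75  243.97] ydeg -47.38 tilt [-0.22  0.67] F [ 1.5   0.14 -0.03] M [-0.056 -0.083 -0.016] w 46.0
t 0.77 err world [274.61 429.35   6.03] turn deg [ -0.5   -0.52 -43.89] F [ 1.5   0.14 -0.03] M [-0.056 -0.083 -0.016] w 46.0
0 [ 37.9 -10.   -0.2] [-0.04 -0.04 -3.38]
1 [38.4 -7.8 -0.2] [-0.04 -0.04 -3.38]
2 [38.8 -5.5 -0.2] [-0.04 -0.04 -3.38]
3 [39.1 -3.2 -0.3] [-0.04 -0.04 -3.38]
4 [39.2 -0.9 -0.3] [-0.04 -0.04 -3.38]
5 [39.2  1.4 -0.3] [-0.04 -0.04 -3.38]
6 [39.   3.7 -0.3] [-0.04 -0.04 -3.38]
7 [38.7  6.  -0.4] [-0.04 -0.04 -3.38]
8 [38.3  8.3 -0.4] [-0.04 -0.04 -3.38]
9 [37.8 10.5 -0.4] [-0.04 -0.04 -3.38]
10 [37.1 12.7 -0.4] [-0.04 -0.04 -3.38]
11 [36.3 14.9 -0.4] [-0.04 -0.04 -3.38]
12 [35.3 17.  -0.5] [-0.04 -0.04 -3.38]
```

>>> apply_moves(rows=[{"dr":[0,0,-3.5],"xyz":[38,-10,-1],"hand":0.5},{"dr":[0,0,-3.5],"xyz":[38.5,-8,-1],"hand":0.5},{"dr":[0,0,-3.5],"xyz":[39,-5.5,-1],"hand":0.5},{"dr":[0,0,-3.5],"xyz":[39,-3,-1],"hand":0.5},{"dr":[0,0,-3.5],"xyz":[39,-1,-1],"hand":0.5},{"dr":[0,0,-3.5],"xyz":[39,1.5,-1],"hand":0.5},{"dr":[0,0,-3.5],"xyz":[39,4,-1],"hand":0.5},{"dr":[0,0,-3.5],"xyz":[39,6,-1],"hand":0.5}])

```text
time_s: 1.43
tcp_pos: [485.4, -42.2, 253.2]
orientation: [-2.532, -1.839, -0.006]
wrist_force: [0.4, -0.2, 0.7]
grip_width: 43.5
```

```bash
python3 -c "
from h import *
me();plan([592.4,103.6,200],-3.5)"
```

```text
1.43 [485.37 -42.17 253.21] ydeg -18.03 tilt [-0.23  0.69] F [ 0.42 -0.2   0.72] M [-0.061 -0.069 -0.011] w 43.5
t 1.43 err world [107.03 145.77 -53.21] turn deg [ -0.36  -0.64 -14.53] F [ 0.42 -0.2   0.72] M [-0.061 -0.069 -0.011] w 43.5
0 [34.2 11.4 10.9] [-0.07 -0.13 -2.91]
1 [33.6 13.1 10.8] [-0.07 -0.13 -2.91]
2 [33.  14.8 10.8] [-0.07 -0.13 -2.91]
3 [32.2 16.4 10.7] [-0.07 -0.13 -2.91]
4 [31.3 18.  10.7] [-0.07 -0.13 -2.91]
```

>>> apply_moves(rows=[{"dr":[0,-0.1,-3],"xyz":[34,11.5,11],"hand":0.5},{"dr":[0,-0.1,-3],"xyz":[33.5,13,11],"hand":0.5},{"dr":[0,-0.1,-3],"xyz":[33,15,11],"hand":0.5},{"dr":[0,-0.1,-3],"xyz":[32,16,11],"hand":0.5},{"dr":[0,-0.1,-3],"xyz":[31,18,10],"hand":0.5},{"dr":[0,0,0],"xyz":[0,0,0],"hand":0.5}])

```text
time_s: 1.93
tcp_pos: [595.4, 119.5, 196.2]
orientation: [-2.249, -2.185, 0.001]
wrist_force: [-1.6, 0.2, -1.3]
grip_width: 43.5
```

```bash
python3 -c "
from h import *
me();plan([592.4,103.6,130],-3.5)"
```

```text
1.93 [595.44 119.52 196.23] ydeg -1.66 tilt [-0.26  0.22] F [-1.61  0.18 -1.26] M [-0.02  -0.053  0.033] w 43.5
t 1.93 err world [ -3.04 -15.92 -66.23] turn deg [-0.27 -0.21  1.84] F [-1.61  0.18 -1.26] M [-0.02  -0.053  0.033] w 43.5
0 [-8.1 -1.1 33.1] [-0.13 -0.11  0.92]
1 [-8.1 -1.1 33.1] [-0.13 -0.11  0.92]
```

>>> apply_moves(rows=[{"dr":[-0.1,-0.1,1],"xyz":[-8,-1,30],"hand":0.5},{"dr":[-0.1,-0.1,1],"xyz":[-8,-1,30],"hand":0.5},{"dr":[0,0,0],"xyz":[0,0,0],"hand":0.5},{"dr":[0,0,0],"xyz":[0,0,0],"hand":0.5}])

```text
time_s: 2.27
tcp_pos: [592.5, 107.3, 132.2]
orientation: [-2.283, -2.153, 0.005]
wrist_force: [0.4, -0.4, 0.1]
grip_width: 43.6
```

```bash
python3 -c "
from h import *
me();plan([592.4,103.6,110],-3.5)
for n in('side','top'): cv2.imwrite(f'pics/{n}1.png',viewer.snapshot(n)[:,:,::-1])
me()
a=cv2.imread('pics/side1.png');b=cv2.imread('pics/top1.png')
cv2.imwrite('pics/d1.png',np.hstack([cv2.resize(a[210:330,240:340],(400,480),interpolation=0),cv2.resize(b[160:280,220:320],(400,480),interpolation=0)]))
"
```

```text
2.27 [592.48 107.33 132.23] ydeg -3.35 tilt [-0.26  0.02] F [ 0.42 -0.45  0.08] M [-0.002 -0.124 -0.008] w 43.6
t 2.27 err world [ -0.08  -3.73 -22.23] turn deg [-0.26 -0.    0.15] F [ 0.42 -0.45  0.08] M [-0.002 -0.124 -0.008] w 43.6
0 [-3.73  0.24 22.23] [-0.26 -0.    0.15]
2.37 [592.82 107.23 133.15] ydeg -3.36 tilt [-0.19  0.02] F [0.53 0.3  0.34] M [-0.006 -0.115 -0.043] w 43.6
```

View pics/d1.png

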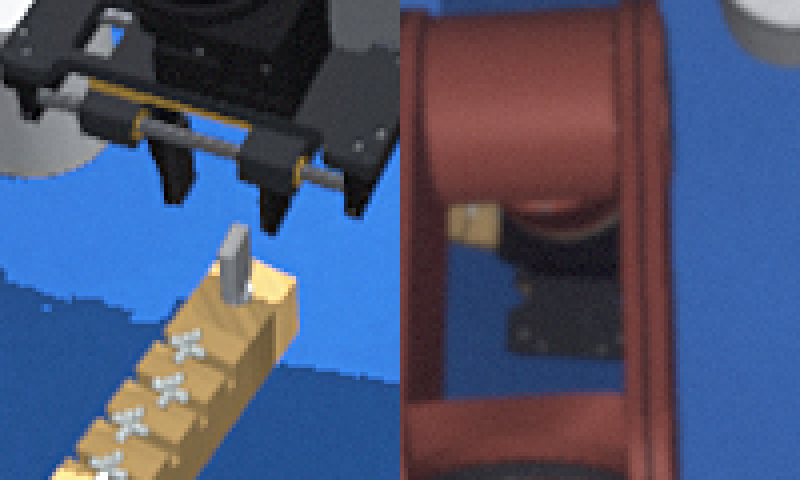

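The side picture shows the fingers, with tips near (283,253) and (307,267), straddling the key at (299,272). The arm hides the key in the top view. I'll descend now.

>>> apply_moves(rows=[{"dr":[-0.2,0,0],"xyz":[-3.5,0.3,22],"hand":0.45},{"dr":[0,0,0],"xyz":[0,0,22],"hand":0.45},{"dr":[0,0,0],"xyz":[0,0,20],"hand":0.4},{"dr":[0,0,0],"xyz":[0,0,3],"hand":0.4},{"dr":[0,0,0],"xyz":[0,0,0],"hand":0.4}])

```text
time_s: 2.78
tcp_pos: [601.7, 103.6, 77.6]
orientation: [2.277, 2.146, 0.024]
wrist_force: [-0.3, 0.4, 0.6]
grip_width: 35.2
```

```bash
python3 -c "
from h import *
plan([592.4,103.6,61],-3.5);me()"
```

```text
t 2.78 err world [ -9.28  -0.02 -16.59] turn deg [ 1.13 -0.15  0.12] F [-0.29  0.45  0.64] M [ 0.022 -0.089  0.005] w 35.2
0 [-0.61 -9.59 16.4 ] [ 1.13 -0.15  0.12]
2.78 [601.68 103.62  77.59] ydeg -3.39 tilt [1.14 0.08] F [-0.29  0.45  0.64] M [ 0.022 -0.089  0.005] w 35.2
```

>>> apply_moves(rows=[{"dr":[1.1,0,0],"xyz":[0,-9.5,0],"hand":0.4},{"dr":[0,0,0],"xyz":[0,0,0],"hand":0.4},{"dr":[0,0,0],"xyz":[0,0,0],"hand":0.4}])

```text
time_s: 3.03
tcp_pos: [594.2, 104.3, 83.0]
orientation: [2.285, 2.154, 0.009]
wrist_force: [0.3, 0.3, 0.6]
grip_width: 34.8
```

```bash
python3 -c "
from h import *
plan([592.4,103.6,61],-3.5);me()"
```

```text
t 3.03 err world [ -1.84  -0.71 -22.  ] turn deg [ 0.29 -0.2   0.11] F [0.34 0.35 0.62] M [-0.003 -0.105 -0.03 ] w 34.8
0 [-0.89 -1.9  21.99] [ 0.29 -0.2   0.11]
3.03 [594.24 104.31  83.  ] ydeg -3.39 tilt [0.3  0.18] F [0.34 0.35 0.62] M [-0.003 -0.105 -0.03 ] w 34.8
```

>>> apply_moves(rows=[{"dr":[0.2,-0.2,0],"xyz":[-0.8,-2,6],"hand":0.4},{"dr":[0,0,0],"xyz":[0,0,6],"hand":0.4},{"dr":[0,0,0],"xyz":[0,0,6],"hand":0.4},{"dr":[0,0,0],"xyz":[0,0,4],"hand":0.4},{"dr":[0,0,0],"xyz":[0,0,0],"hand":0.4},{"dr":[0,0,0],"xyz":[0,0,0],"hand":0.4}])

```text
time_s: 3.53
tcp_pos: [594.1, 103.9, 62.0]
orientation: [2.283, 2.152, 0.007]
wrist_force: [-1.0, -0.2, 0.3]
grip_width: 34.8
```

```bash
python3 -c "
from h import *
plan([592.4,103.6,61],-3.5);me()"
```

```text
t 3.53 err world [-1.67 -0.25 -1.02] turn deg [ 0.37 -0.01  0.13] F [-1.04 -0.17  0.33] M [-0.006 -0.036 -0.066] w 34.8
0 [-0.35 -1.66  1.01] [ 0.37 -0.01  0.13]
3.53 [594.07 103.85  62.02] ydeg -3.37 tilt [ 0.37 -0.02] F [-1.04 -0.17  0.33] M [-0.006 -0.036 -0.066] w 34.8
```

>>> apply_moves(rows=[{"dr":[0.3,0,0],"xyz":[-0.3,-1.7,1],"hand":0.4},{"dr":[0,0,0],"xyz":[0,0,0],"hand":0.4},{"dr":[0,0,0],"xyz":[0,0,0],"hand":0.3}])

```text
time_s: 3.78
tcp_pos: [591.8, 103.6, 60.3]
orientation: [-2.285, -2.155, 0.001]
wrist_force: [0.4, -0.0, 0.2]
grip_width: 32.9
```

```bash
python3 -c "
from h import *
plan([592.4,103.6,61],-3.5)
cv2.imwrite('pics/side2.png',viewer.snapshot('side')[:,:,::-1])
a=cv2.imread('pics/side2.png')
cv2.imwrite('pics/d2.png',cv2.resize(a[220:310,250:340],(540,540),interpolation=0))
"
```

```text
t 3.78 err world [ 0.65 -0.02  0.75] turn deg [-0.04  0.    0.13] F [ 0.44 -0.02  0.16] M [-0.012 -0.076 -0.002] w 32.9
0 [ 0.02  0.65 -0.75] [-0.04  0.    0.13]
```

View pics/d2.png

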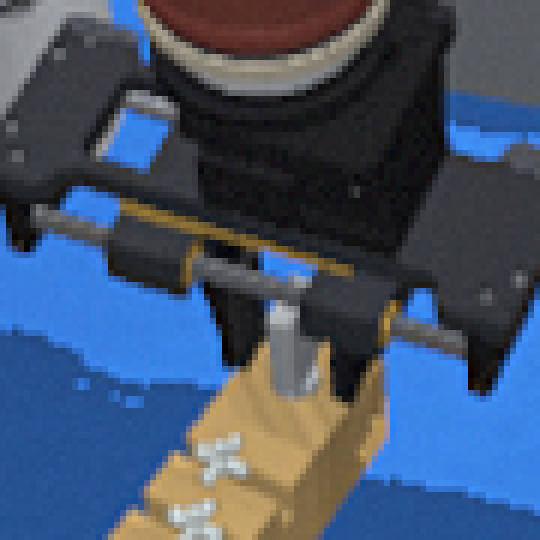

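The key at (298,278) sits centred between the fingers, so I'll close on it.

>>> apply_moves(rows=[{"dr":[0,0,0],"xyz":[0,0.5,-0.5],"hand":0.2},{"dr":[0,0,0],"xyz":[0,0,0],"hand":0},{"dr":[0,0,0],"xyz":[0,0,0],"hand":0},{"dr":[0,0,0],"xyz":[0,0,0],"hand":0},{"dr":[0,0,0],"xyz":[0,0,0],"hand":0},{"dr":[0,0,0],"xyz":[0,0,0],"hand":0},{"dr":[0,0,0],"xyz":[0,0,0],"hand":0}], grip_force=25)

```text
time_s: 4.42
tcp_pos: [592.6, 103.6, 61.3]
orientation: [2.286, 2.155, 0.0]
wrist_force: [0.1, 0.2, -0.0]
grip_width: 9.8
```

```bash
python3 -c "
from h import *
plan([592.4,103.6,61],-3.5);me()"
```

```text
t 4.42 err world [-0.24  0.01 -0.29] turn deg [ 0.01 -0.    0.13] F [ 0.1   0.18 -0.02] M [-0.044 -0.091 -0.035] w 9.8
0 [-0.   -0.24  0.29] [ 0.01 -0.    0.13]
4.42 [592.64 103.59  61.29] ydeg -3.37 tilt [0.01 0.  ] F [ 0.1   0.18 -0.02] M [-0.044 -0.091 -0.035] w 9.8
```

>>> apply_moves(rows=[{"dr":[0,0,0],"xyz":[0,0,-5],"hand":0},{"dr":[0,0,0],"xyz":[0,0,-6],"hand":0},{"dr":[0,0,0],"xyz":[0,0,-6],"hand":0},{"dr":[0,0,0],"xyz":[0,0,-6],"hand":0},{"dr":[0,0,0],"xyz":[0,0,-6],"hand":0}])

```text
time_s: 4.83
tcp_pos: [591.6, 103.6, 91.5]
orientation: [-2.285, -2.154, 0.003]
wrist_force: [-0.2, -0.1, -0.3]
grip_width: 9.7
```

```bash
python3 -c "
from h import *
plan([592.64,103.6,130],-3.37,step=10);me()"
```

```text
t 4.83 err world [1.000e+00 1.000e-02 3.853e+01] turn deg [-0.14  0.01 -0.  ] F [-0.22 -0.13 -0.31] M [-0.02  -0.087  0.013] w 9.7
0 [ 0.   0.2 -9.6] [-0.03  0.   -0.  ]
1 [ 0.   0.2 -9.6] [-0.03  0.   -0.  ]
2 [ 0.   0.2 -9.6] [-0.03  0.   -0.  ]
3 [ 0.   0.2 -9.6] [-0.03  0.   -0.  ]
4.83 [591.64 103.59  91.47] ydeg -3.37 tilt [-0.14  0.  ] F [-0.22 -0.13 -0.31] M [-0.02  -0.087  0.013] w 9.7
```

>>> apply_moves(rows=[{"dr":[0,0,0],"xyz":[0,0.5,-7],"hand":0},{"dr":[0,0,0],"xyz":[0,0.5,-8],"hand":0},{"dr":[0,0,0],"xyz":[0,0.5,-14],"hand":0},{"dr":[0,0,0],"xyz":[0,0.5,-25],"hand":0},{"dr":[0,0,0],"xyz":[0,0.5,-30],"hand":0},{"dr":[0,0,0],"xyz":[0,0.5,-30],"hand":0},{"dr":[0,0,0],"xyz":[0,0,-20],"hand":0},{"dr":[0,0,0],"xyz":[0,0,0],"hand":0}])

```text
time_s: 5.5
tcp_pos: [594.6, 103.3, 237.3]
orientation: [-2.285, -2.155, 0.002]
wrist_force: [0.6, -0.6, 0.6]
grip_width: 9.7
```

```bash
python3 -c "
from h import *
plan([532.4,-184.2,230],-3.37,step=30);me()"
```

```text
t 5.5 err world [ -62.19 -287.49   -7.27] turn deg [-0.07  0.01 -0.  ] F [ 0.56 -0.6   0.62] M [-0.065 -0.134 -0.008] w 9.7
0 [-29.1  -4.5   0.7] [-0.01  0.   -0.  ]
1 [-29.1  -4.5   0.7] [-0.01  0.   -0.  ]
2 [-29.1  -4.5   0.7] [-0.01  0.   -0.  ]
3 [-29.1  -4.5   0.7] [-0.01  0.   -0.  ]
4 [-29.1  -4.5   0.7] [-0.01  0.   -0.  ]
5 [-29.1  -4.5   0.7] [-0.01  0.   -0.  ]
6 [-29.1  -4.5   0.7] [-0.01  0.   -0.  ]
7 [-29.1  -4.5   0.7] [-0.01  0.   -0.  ]
8 [-29.1  -4.5   0.7] [-0.01  0.   -0.  ]
9 [-29.1  -4.5   0.7] [-0.01  0.   -0.  ]
5.5 [594.59 103.29 237.27] ydeg -3.37 tilt [-0.07 -0.  ] F [ 0.56 -0.6   0.62] M [-0.065 -0.134 -0.008] w 9.7
```

>>> apply_moves(rows=[{"dr":[0,0,0],"xyz":[-29,-4.5,0],"hand":0},{"dr":[0,0,0],"xyz":[-29,-4.5,0],"hand":0},{"dr":[0,0,0],"xyz":[-29,-4.5,0],"hand":0},{"dr":[0,0,0],"xyz":[-29,-4.5,0],"hand":0},{"dr":[0,0,0],"xyz":[-29,-4.5,0],"hand":0},{"dr":[0,0,0],"xyz":[-29,-4.5,0],"hand":0},{"dr":[0,0,0],"xyz":[-29,-4.5,0],"hand":0},{"dr":[0,0,0],"xyz":[-29,-4.5,0],"hand":0}])

```text
time_s: 6.17
tcp_pos: [544.0, -128.3, 237.5]
orientation: [2.274, 2.168, 0.007]
wrist_force: [0.9, 0.1, -0.3]
grip_width: 10.0
```

```bash
python3 -c "
from h import *
plan([532.4,-184.2,225],-3.37,step=30);me()"
```

```text
t 6.17 err world [-11.63 -55.94 -12.5 ] turn deg [ 0.18 -0.17  0.63] F [ 0.93  0.12 -0.29] M [-0.058 -0.173 -0.045] w 10.0
0 [-28.2  -4.5   6.2] [ 0.09 -0.09  0.31]
1 [-28.2  -4.3   6.2] [ 0.09 -0.09  0.31]
6.17 [ 544.03 -128.26  237.5 ] ydeg -2.74 tilt [0.19 0.16] F [ 0.93  0.12 -0.29] M [-0.058 -0.173 -0.045] w 10.0
```

>>> apply_moves(rows=[{"dr":[0,0,0.3],"xyz":[-24,-4.5,4],"hand":0},{"dr":[0,0,0.3],"xyz":[-16,-2,4],"hand":0},{"dr":[0,0,0],"xyz":[-6,-1,2],"hand":0},{"dr":[0,0,0],"xyz":[0,0,0],"hand":0},{"dr":[0,0,0],"xyz":[0,0,0],"hand":0}])

```text
time_s: 6.58
tcp_pos: [530.2, -180.9, 224.3]
orientation: [-2.292, -2.145, -0.003]
wrist_force: [0.1, 0.5, 0.2]
grip_width: 10.1
```

```bash
python3 -c "
from h import *
plan([532.4,-184.2,225],-3.37,step=30);me()"
```

```text
t 6.58 err world [ 2.19 -3.27  0.67] turn deg [-0.03 -0.17 -0.42] F [0.06 0.47 0.18] M [-0.014 -0.086 -0.014] w 10.1
0 [-3.11  2.4  -0.68] [-0.03 -0.17 -0.42]
6.58 [ 530.21 -180.93  224.33] ydeg -3.79 tilt [-0.02  0.17] F [0.06 0.47 0.18] M [-0.014 -0.086 -0.014] w 10.1
```

>>> apply_moves(rows=[{"dr":[0,-0.2,-0.4],"xyz":[-3,2.5,7],"hand":0},{"dr":[0,0,0],"xyz":[0,0,0],"hand":0},{"dr":[0,0,0],"xyz":[0,0,0],"hand":0}])

```text
time_s: 6.83
tcp_pos: [533.5, -181.5, 216.6]
orientation: [-2.282, -2.159, 0.0]
wrist_force: [-0.2, 0.5, -1.2]
grip_width: 9.7
```

```bash
python3 -c "
from h import *
plan([532.4,-184.2,217],-3.37,step=30);me()
for n in('side','top'): cv2.imwrite(f'pics/{n}3.png',viewer.snapshot(n)[:,:,::-1])
me()
a=cv2.imread('pics/side3.png');b=cv2.imread('pics/top3.png')
cv2.imwrite('pics/d3.png',np.hstack([cv2.resize(a[130:190,340:390],(500,600),interpolation=0)]))
cv2.imwrite('pics/d3b.png',cv2.resize(b[180:280,330:440],(660,600),interpolation=0))
"
```

```text
t 6.83 err world [-1.06 -2.74  0.42] turn deg [-0.02 -0.01  0.2 ] F [-0.23  0.51 -1.24] M [-0.062 -0.11  -0.017] w 9.7
0 [-2.8  -0.91 -0.42] [-0.02 -0.01  0.2 ]
6.83 [ 533.46 -181.46  216.58] ydeg -3.17 tilt [-0.02  0.01] F [-0.23  0.51 -1.24] M [-0.062 -0.11  -0.017] w 9.7
6.93 [ 533.25 -181.48  216.48] ydeg -3.17 tilt [-0.05  0.02] F [ 0.77 -0.06 -1.14] M [-0.011 -0.097 -0.028] w 9.9
```

View pics/d3.png

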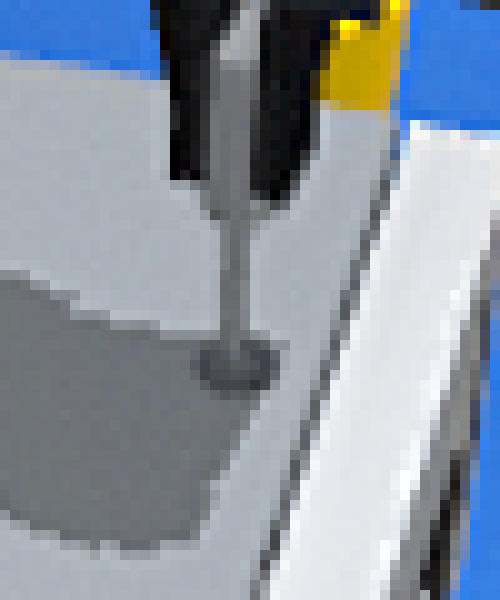

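View pics/d3b.png

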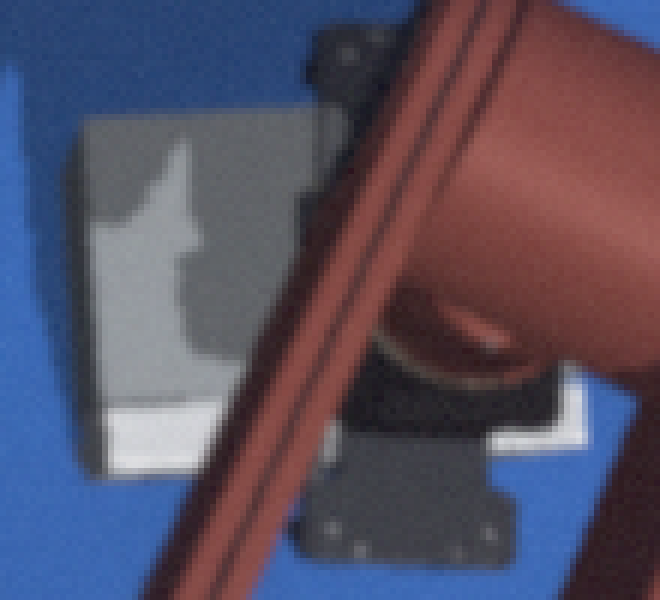

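```bash
python3 -c "
from h import *
a=cv2.imread('pics/side3.png');g=cv2.cvtColor(a,cv2.COLOR_BGR2GRAY)
print('cols',list(range(355,375)))
for v in range(144,173): print(v,g[v,355:375])
tcp=np.array([533.35,-181.48,216.55])
for n,dz in(('tip',-53.3),('origin',-11.3),('collar top',-6.3),('bowtop',37.7)): print(n,proj('side',tcp+[0,0,dz]).round(2))
for e in ([1,0,0],[0,1,0],[0,0,1]): print(proj('side',tcp+[0,0,-53.3]+np.array(e))-proj('side',tcp+[0,0,-53.3]))
"
```

```text
cols [355, 356, 357, 358, 359, 360, 361, 362, 363, 364, 365, 366, 367, 368, 369, 370, 371, 372, 373, 374]
144 [183 180   0   8  24  50 114 109 114 113  47  23  14  16   4  12  88 190
 177 175]
145 [184 181   0  12  24  56 115 109 112 112  37  25  20  14   7  47 139 186
 178 177]
146 [186 176   0   6  23  63 115 107 113 111  29  26  13  14  10  83 183 180
 176 173]
147 [182 169   0  31   4  51 112 108 116 111  33  24  20   1  48 140 186 177
 175 176]
148 [178 181 156 159 119  99 106 106 116 108  28  20   9  12  82 183 181 177
 174 177]
149 [179 180 186 186 170 122 103 107 114 107  71  36   0  41 136 189 179 176
 175 176]
150 [176 177 178 182 174 120 101 106 109 112 137 114  69  97 179 181 177 175
 173 175]
151 [176 178 178 175 178 154  81  96 111 106 119 116 147 166 186 178 174 176
 175 175]
152 [176 176 175 180 180 180 154 120 108 113 139 166 178 179 178 176 176 175
 175 178]
153 [178 178 177 177 175 182 176 124 105 115 159 181 178 175 176 175 174 176
 175 177]
154 [176 177 176 177 179 180 175 124 102 121 179 181 175 176 174 175 176 176
 178 181]
155 [176 177 176 177 178 180 173 123 
[... 999 characters left out ...]
32 244]
167 [113 112 113 114 101  66  75  77  82  79  71  68 101 178 182 181 166  91
 193 239]
168 [114 112 114 113 113  92  71  69  70  68  52  71 145 184 179 179 149 107
 239 235]
169 [115 113 115 114 114 113 101  86  93  87 100 159 176 180 179 172 114 133
 245 233]
170 [114 114 111 112 116 114 114 111 113 107 122 190 181 181 179 166  95 196
 241 233]
171 [114 112 114 116 114 114 114 113 112 120 166 181 177 179 180 151  96 219
 237 232]
172 [114 114 114 116 113 114 112 113 108 125 189 180 179 178 172 115 130 239
 235 232]
tip [362.48 164.57]
origin [363.27 150.3 ]
collar top [363.37 148.55]
bowtop [364.26 132.57]
[-0.4171207  -0.08418831]
[-0.113763    0.27429232]
[ 0.01838792 -0.33029168]
```

```bash
python3 -c "
from h import *
for f,n,(x0,y0,x1,y1),z in(('side0','side',(356,161,370,172),155),('top0','top',(380,230,394,243),155)):
    g=cv2.cvtColor(cv2.imread(f'pics/{f}.png'),cv2.COLOR_BGR2GRAY)[y0:y1,x0:x1].astype(float)
    print(g.astype(int))
    bg=np.median(g); k=(g<bg-12).astype(np.uint8); nn,l,st,c=cv2.connectedComponentsWithStats(k); i=1+np.argmax(st[1:,4]); m=cv2.dilate((l==i).astype(np.uint8),np.ones((3,3)))
    w=np.clip(bg-g,0,40)*m; ys,xs=np.mgrid[y0:y1,x0:x1]; u,v=(w*xs).sum()/w.sum(),(w*ys).sum()/w.sum()
    print(n,u,v,st[i],plane(n,u,v,z))
"
```

```text
[[169 172 171 171 170 170 169 171 172 172 169 171 169 169]
 [171 170 172 170 173 174 173 175 175 172 172 170 168 171]
 [171 172 172 175 177 176 161 154 164 165 176 171 173 170]
 [171 172 173 170 149 141 121 104 116 137 151 176 172 171]
 [171 172 173 155 112 117 120 114 116 110 111 145 176 173]
 [171 172 168 135 103 130 106 100  98  98 112 111 159 172]
 [172 173 173 151 100 111  95  66  73  90 105 108 167 174]
 [170 170 172 170 131 109 103  88  88  81  89 137 180 172]
 [173 170 173 174 168 151 130 139 137 127 151 168 173 174]
 [171 172 173 172 173 173 163 170 171 168 178 172 173 174]
 [171 170 170 175 171 173 172 172 174 173 172 171 172 172]]
side 363.2445682451253 166.383286908078 [ 3  2  9  7 49] [ 532.13029046 -185.13326149  155.        ]
[[144 146 146 146 144 142 146 146 147 145 146 144 146 145]
 [146 147 145 144 144 145 145 143 145 145 145 144 147 144]
 [143 146 145 144 141 137 131 136 140 143 143 144 147 145]
 [145 148 143 139 131 123 118 118 120 130 141 145 145 144]
 [149 143 140 128 112 111 109 104 104 113 133 145 146 145]
 [147 143 136 116 108 115 118 107  99 102 126 142 146 144]
 [147 145 132 111 113 122 122 118 106 100 118 138 145 146]
 [146 144 130 113 113 119 126 123 110 101 113 133 144 146]
 [149 145 136 115 108 114 118 111 105 103 118 135 143 146]
 [148 146 142 126 113 109 114 110 107 115 131 140 146 145]
 [146 145 145 139 130 124 120 114 124 130 142 147 146 147]
 [146 147 148 144 141 139 136 134 136 140 146 147 145 143]
 [143 146 147 147 146 147 143 142 146 146 148 144 149 146]]
top 386.49044943820223 236.4943820224719 [ 2  3  9  8 58] [ 533.51695895 -183.9002394   155.        ]
```

>>> apply_moves(rows=[{"dr":[0,0,0],"xyz":[-3,-0.6,2],"hand":0},{"dr":[0,0,0],"xyz":[0,0,0],"hand":0},{"dr":[0,0,0],"xyz":[0,0,0],"hand":0}])

```text
time_s: 7.18
tcp_pos: [533.1, -183.5, 214.8]
orientation: [-2.28, -2.162, -0.0]
wrist_force: [0.6, 0.6, -1.6]
grip_width: 9.8
```

```bash
python3 -c "
from h import *
plan([532.9,-184.5,212],-3.37,step=30);me()"
```

```text
t 7.18 err world [-0.19 -1.03 -2.78] turn deg [-0.   -0.    0.33] F [ 0.63  0.58 -1.6 ] M [-0.011 -0.073 -0.001] w 9.8
0 [-1.04 -0.13  2.78] [-0.   -0.    0.33]
7.18 [ 533.09 -183.47  214.78] ydeg -3.04 tilt [-0.  0.] F [ 0.63  0.58 -1.6 ] M [-0.011 -0.073 -0.001] w 9.8
```

>>> apply_moves(rows=[{"dr":[0,0,0.3],"xyz":[-1.1,-0.1,2],"hand":0},{"dr":[0,0,0],"xyz":[0,0,1],"hand":0},{"dr":[0,0,0],"xyz":[0,0,0],"hand":0},{"dr":[0,0,0],"xyz":[0,0,0],"hand":0}])

```text
time_s: 7.52
tcp_pos: [533.0, -184.7, 211.7]
orientation: [2.286, 2.155, 0.0]
wrist_force: [-0.7, -0.1, -1.3]
grip_width: 9.7
```

```bash
python3 -c "
from h import *
plan([532.9,-184.5,210],-3.37,step=30);me()
cv2.imwrite('pics/side4.png',viewer.snapshot('side')[:,:,::-1])
a=cv2.imread('pics/side4.png')
cv2.imwrite('pics/d4.png',np.hstack([cv2.resize(a[130:190,340:390],(500,600),interpolation=0)]))
me()"
```

```text
t 7.52 err world [-0.09  0.24 -1.73] turn deg [ 0.02  0.01 -0.01] F [-0.66 -0.13 -1.28] M [ 0.015 -0.105 -0.01 ] w 9.7
0 [ 0.24 -0.1   1.73] [ 0.02  0.01 -0.01]
7.52 [ 532.99 -184.74  211.73] ydeg -3.38 tilt [ 0.02 -0.01] F [-0.66 -0.13 -1.28] M [ 0.015 -0.105 -0.01 ] w 9.7
7.57 [ 532.97 -184.75  211.72] ydeg -3.38 tilt [ 0.02 -0.01] F [ 0.61 -0.34 -0.42] M [-0.031 -0.085  0.02 ] w 9.8
```

View pics/d4.png

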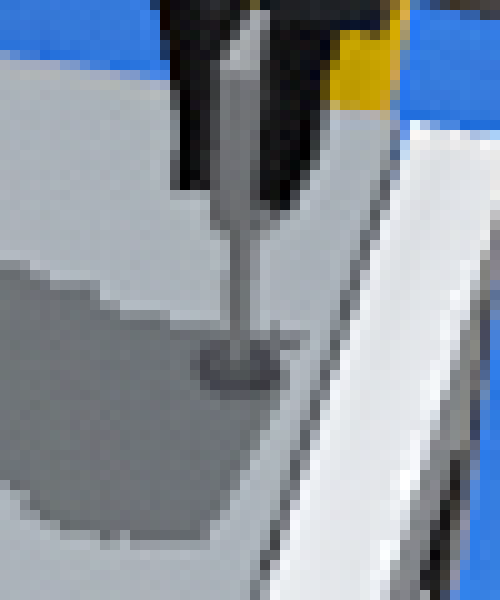

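The pin tip, near (363,166), sits over the centre of the trim. I'll lower it gently.

>>> apply_moves(rows=[{"dr":[0,0,0],"xyz":[0.1,0,1.5],"hand":0},{"dr":[0,0,0],"xyz":[0,0,1.5],"hand":0},{"dr":[0,0,0],"xyz":[0,0,1],"hand":0},{"dr":[0,0,0],"xyz":[0,0,0.5],"hand":0}])

```text
time_s: 7.9
tcp_pos: [533.1, -184.8, 207.0]
orientation: [2.286, 2.154, 0.001]
wrist_force: [-0.4, 0.8, -0.6]
grip_width: 9.6
```

```bash
python3 -c "
from h import *
me()"
```

```text
7.9 [ 533.07 -184.78  207.03] ydeg -3.39 tilt [ 0.04 -0.02] F [-0.4   0.83 -0.59] M [-0.071 -0.085 -0.01 ] w 9.6
```

>>> apply_moves(rows=[{"dr":[0,0,0],"xyz":[0,0,1],"hand":0},{"dr":[0,0,0],"xyz":[0,0,1],"hand":0},{"dr":[0,0,0],"xyz":[0,0,1],"hand":0}])

```text
time_s: 8.15
tcp_pos: [533.1, -184.8, 203.8]
orientation: [2.286, 2.154, 0.001]
wrist_force: [0.4, 0.6, -0.5]
grip_width: 9.8
```

```bash
python3 -c "
from h import *
me()"
```

```text
8.15 [ 533.1  -184.78  203.76] ydeg -3.39 tilt [ 0.05 -0.02] F [ 0.35  0.57 -0.51] M [-0.043 -0.099 -0.033] w 9.8
```

>>> apply_moves(rows=[{"dr":[0,0,0],"xyz":[0,0,1],"hand":0},{"dr":[0,0,0],"xyz":[0,0,1],"hand":0},{"dr":[0,0,0],"xyz":[0,0,1],"hand":0},{"dr":[0,0,0],"xyz":[0,0,1],"hand":0},{"dr":[0,0,0],"xyz":[0,0,0.5],"hand":0}])

```text
time_s: 8.57
tcp_pos: [533.0, -184.7, 198.5]
orientation: [2.286, 2.154, 0.0]
wrist_force: [-0.1, -0.2, -1.0]
grip_width: 10.0
```

```bash
python3 -c "
from h import *
me()"
```

```text
8.57 [ 533.01 -184.71  198.53] ydeg -3.39 tilt [ 0.03 -0.01] F [-0.15 -0.17 -1.  ] M [-0.073 -0.117  0.017] w 10.0
```

>>> apply_moves(rows=[{"dr":[0,0,0],"xyz":[0,0,1],"hand":0},{"dr":[0,0,0],"xyz":[0,0,1],"hand":0}])

```text
time_s: 8.73
tcp_pos: [533.1, -184.7, 196.5]
orientation: [2.286, 2.154, 0.001]
wrist_force: [-0.4, 0.3, -0.2]
grip_width: 10.0
```

>>> apply_moves(rows=[{"dr":[0,0,0],"xyz":[0,0,1],"hand":0}])

```text
time_s: 8.82
tcp_pos: [533.1, -184.7, 195.4]
orientation: [2.286, 2.154, 0.001]
wrist_force: [0.2, 1.3, -0.6]
grip_width: 9.9
```

>>> apply_moves(rows=[{"dr":[0,0,0],"xyz":[0,0,1],"hand":0}])

```text
time_s: 8.9
tcp_pos: [533.1, -184.8, 194.3]
orientation: [2.286, 2.154, 0.001]
wrist_force: [0.3, 0.7, 0.1]
grip_width: 10.2
```

>>> apply_moves(rows=[{"dr":[0,0,0],"xyz":[0,0,1],"hand":0}])

```text
time_s: 8.98
tcp_pos: [533.2, -184.9, 193.5]
orientation: [2.285, 2.154, 0.001]
wrist_force: [-0.8, -0.4, 4.2]
grip_width: 9.6
```

>>> apply_moves(rows=[{"dr":[0,0,0],"xyz":[0,0,1],"hand":0}])

```text
time_s: 9.07
tcp_pos: [533.3, -184.9, 192.9]
orientation: [2.285, 2.154, 0.001]
wrist_force: [-1.5, 0.7, 3.6]
grip_width: 9.9
```

>>> apply_moves(rows=[{"dr":[0,0,0],"xyz":[0,0,1],"hand":0}])

```text
time_s: 9.15
tcp_pos: [533.3, -184.9, 192.4]
orientation: [2.285, 2.154, 0.001]
wrist_force: [-1.4, 0.2, 4.0]
grip_width: 9.7
```

Contact came at TCP z of about 193.9, roughly 14.4 mm below the top, with a step of about 4.5 N. Release should come around 189–190, so I'll go on in small steps.

>>> apply_moves(rows=[{"dr":[0,0,0],"xyz":[0,0,1],"hand":0}])

```text
time_s: 9.23
tcp_pos: [533.4, -184.9, 191.8]
orientation: [2.285, 2.154, 0.001]
wrist_force: [-1.5, 1.0, 4.5]
grip_width: 10.0
```

>>> apply_moves(rows=[{"dr":[0,0,0],"xyz":[0,0,1],"hand":0}])

```text
time_s: 9.32
tcp_pos: [533.4, -184.9, 191.2]
orientation: [2.285, 2.154, 0.001]
wrist_force: [-0.9, 1.5, 4.3]
grip_width: 9.8
```

>>> apply_moves(rows=[{"dr":[0,0,0],"xyz":[0,0,1],"hand":0}])

```text
time_s: 9.4
tcp_pos: [533.4, -184.9, 190.5]
orientation: [2.285, 2.154, 0.001]
wrist_force: [-2.1, 1.1, 5.1]
grip_width: 9.8
```

>>> apply_moves(rows=[{"dr":[0,0,0],"xyz":[0,0,0.8],"hand":0}])

```text
time_s: 9.48
tcp_pos: [533.4, -184.9, 189.9]
orientation: [2.284, 2.154, 0.001]
wrist_force: [-2.3, 0.6, 5.7]
grip_width: 10.0
```

```bash
python3 -c "
from h import *
me()
cv2.imwrite('pics/side5.png',viewer.snapshot('side')[:,:,::-1])
a=cv2.imread('pics/side5.png')
cv2.imwrite('pics/d5.png',np.hstack([cv2.resize(a[120:250,310:420],(550,650)[::1],interpolation=0)])[:600])
me()"
```

```text
9.48 [ 533.39 -184.89  189.93] ydeg -3.38 tilt [ 0.11 -0.06] F [-2.31  0.58  5.73] M [ 0.265  0.455 -0.045] w 10.0
9.53 [ 533.35 -184.86  189.81] ydeg -3.38 tilt [ 0.11 -0.06] F [-2.48  0.28  5.17] M [ 0.22   0.461 -0.021] w 9.7
```

View pics/d5.png

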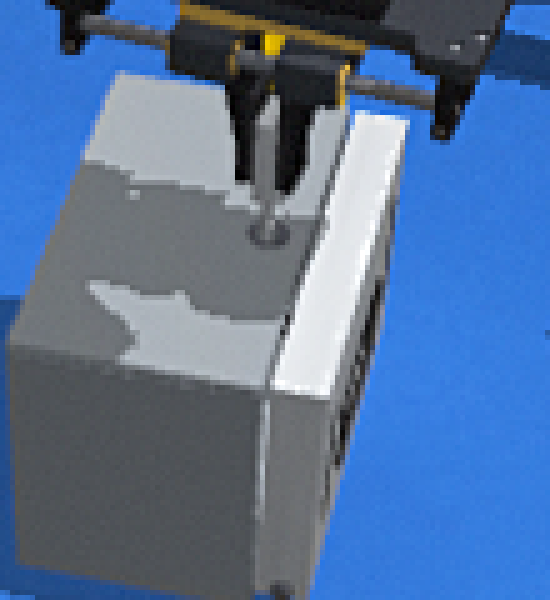

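The pin is in the hole at (363,166) and the cover is still shut. I'll make smaller steps.

>>> apply_moves(rows=[{"dr":[0,0,0],"xyz":[0,0,0.7],"hand":0}])

```text
time_s: 9.62
tcp_pos: [533.4, -184.8, 189.4]
orientation: [2.284, 2.154, 0.001]
wrist_force: [-1.8, 1.1, 5.9]
grip_width: 9.6
```

```bash
cat > cov.py <<'E'
from h import *
me()
r=cv2.imread('pics/side5.png').astype(int);a=viewer.snapshot('side')[:,:,::-1].astype(int)
d=abs(a-r).sum(2)>60; print('changed px near cover',d[140:245,352:470].sum())
me()
E
python3 cov.py
```

```text
9.62 [ 533.39 -184.82  189.42] ydeg -3.38 tilt [ 0.11 -0.06] F [-1.78  1.12  5.88] M [0.215 0.499 0.029] w 9.6
changed px near cover 113
9.67 [ 533.51 -184.94  189.24] ydeg -3.38 tilt [ 0.13 -0.07] F [ 0.04 -0.14  2.23] M [-0.172 -0.086 -0.027] w 9.9
```

The force dropped, so the catch has probably let go. I'll stop pressing and look.

>>> apply_moves(rows=[{"dr":[0,0,0],"xyz":[0,0,-1],"hand":0},{"dr":[0,0,0],"xyz":[0,0,-1],"hand":0},{"dr":[0,0,0],"xyz":[0,0,-1],"hand":0},{"dr":[0,0,0],"xyz":[0,0,-1],"hand":0},{"dr":[0,0,0],"xyz":[0,0,-1],"hand":0},{"dr":[0,0,0],"xyz":[0,0,-1],"hand":0}])

```text
time_s: 10.17
tcp_pos: [533.7, -185.2, 194.5]
orientation: [2.284, 2.153, 0.001]
wrist_force: [-0.5, -0.9, -1.4]
grip_width: 9.9
```

```bash
python3 cov.py;python3 -c "
from h import *
cv2.imwrite('pics/side6.png',viewer.snapshot('side')[:,:,::-1])"
```

```text
10.17 [ 533.73 -185.24  194.53] ydeg -3.39 tilt [ 0.16 -0.09] F [-0.54 -0.92 -1.36] M [-0.024 -0.084  0.012] w 9.9
changed px near cover 4852
10.22 [ 533.76 -185.26  194.64] ydeg -3.39 tilt [ 0.16 -0.1 ] F [-0.07  1.17 -0.83] M [-0.026 -0.163  0.001] w 9.8
```

View pics/side6.png

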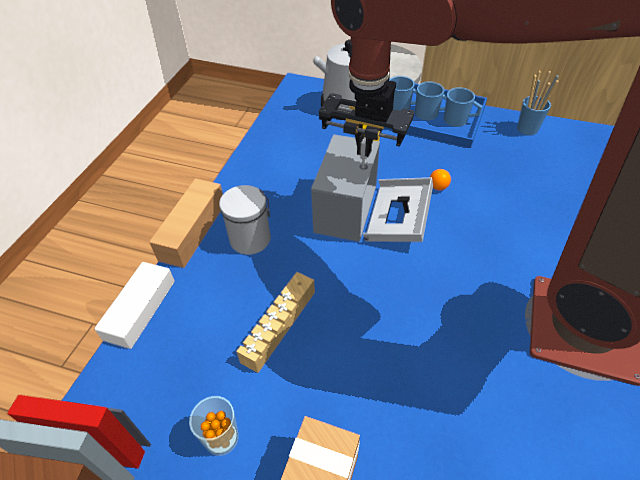

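The cover lies open at about (400,210). The ball at (440,180) hasn't moved, and the rack's bore shows empty at (300,283). I'll withdraw upwards.

>>> apply_moves(rows=[{"dr":[0.1,0.1,0],"xyz":[0,-0.3,-3],"hand":0},{"dr":[0,0,0],"xyz":[0,0,-4],"hand":0},{"dr":[0,0,0],"xyz":[0,0,-5],"hand":0},{"dr":[0,0,0],"xyz":[0,0,-6],"hand":0},{"dr":[0,0,0],"xyz":[0,0,-10],"hand":0},{"dr":[0,0,0],"xyz":[0,0,-10],"hand":0},{"dr":[0,0,0],"xyz":[0,0,0],"hand":0},{"dr":[0,0,0],"xyz":[0,0,0],"hand":0}])

```text
time_s: 10.93
tcp_pos: [533.4, -185.1, 236.5]
orientation: [2.286, 2.155, 0.002]
wrist_force: [-0.5, -0.4, -0.4]
grip_width: 10.1
```

```bash
python3 -c "
from h import *
plan([592.64,103.6,237],-3.37,step=32);me()
cv2.imwrite('pics/side7.png',viewer.snapshot('side')[:,:,::-1])
a=cv2.imread('pics/side7.png')
cv2.imwrite('pics/d7.png',np.hstack([cv2.resize(a[110:180,335:395],(480,560),interpolation=0)]))"
```

```text
t 10.93 err world [ 59.28 288.69   0.5 ] turn deg [ 0.05 -0.04 -0.02] F [-0.51 -0.4  -0.4 ] M [-0.032 -0.161 -0.047] w 10.1
0 [29.2  4.2 -0. ] [ 0. -0. -0.]
1 [29.2  4.2 -0. ] [ 0. -0. -0.]
2 [29.2  4.2 -0. ] [ 0. -0. -0.]
3 [29.2  4.2 -0. ] [ 0. -0. -0.]
4 [29.2  4.2 -0. ] [ 0. -0. -0.]
5 [29.2  4.2 -0. ] [ 0. -0. -0.]
6 [29.2  4.2 -0. ] [ 0. -0. -0.]
7 [29.2  4.2 -0. ] [ 0. -0. -0.]
8 [29.2  4.2 -0. ] [ 0. -0. -0.]
9 [29.2  4.2 -0. ] [ 0. -0. -0.]
10.93 [ 533.36 -185.09  236.5 ] ydeg -3.39 tilt [0.05 0.04] F [-0.51 -0.4  -0.4 ] M [-0.032 -0.161 -0.047] w 10.1
```

View pics/d7.png

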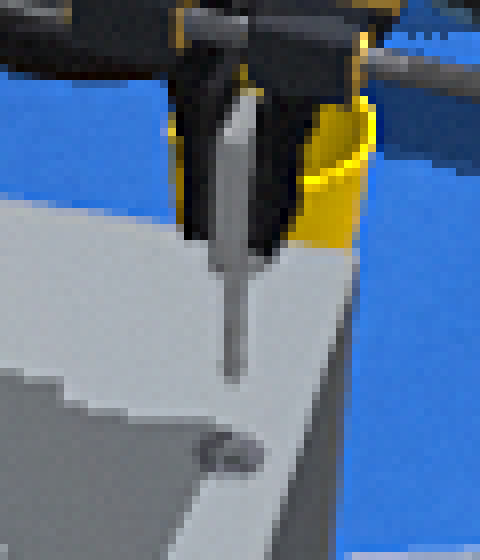

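The key hangs straight in the fingers with its tip at (364,157), so I'll carry it back to the rack.

>>> apply_moves(rows=[{"dr":[0,0,0],"xyz":[29,4,0],"hand":0},{"dr":[0,0,0],"xyz":[29,4,0],"hand":0},{"dr":[0,0,0],"xyz":[29,4,0],"hand":0},{"dr":[0,0,0],"xyz":[29,4,0],"hand":0},{"dr":[0,0,0],"xyz":[29,4,0],"hand":0},{"dr":[0,0,0],"xyz":[29,4,0],"hand":0},{"dr":[0,0,0],"xyz":[29,4,0],"hand":0},{"dr":[0,0,0],"xyz":[29,4,0],"hand":0}])

```text
time_s: 11.65
tcp_pos: [580.0, 46.9, 234.8]
orientation: [2.297, 2.141, -0.003]
wrist_force: [-0.2, 0.1, -0.6]
grip_width: 9.7
```

```bash
python3 -c "
from h import *
me();plan([592.64,103.6,180],-3.37,step=30)"
```

```text
11.65 [579.98  46.94 234.75] ydeg -4.03 tilt [-0.   -0.14] F [-0.23  0.13 -0.6 ] M [-0.003 -0.156 -0.072] w 9.7
t 11.65 err world [ 12.66  56.66 -54.75] turn deg [ 0.    0.14 -0.66] F [-0.23  0.13 -0.6 ] M [-0.003 -0.156 -0.072] w 9.7
0 [19.2  2.9 18.2] [ 0.    0.05 -0.22]
1 [19.2  3.  18.2] [ 0.    0.05 -0.22]
2 [19.1  3.  18.2] [ 0.    0.05 -0.22]
```

>>> apply_moves(rows=[{"dr":[0,0,-0.3],"xyz":[22,3,5],"hand":0},{"dr":[0,0,-0.2],"xyz":[15,2,10],"hand":0},{"dr":[0,0,0],"xyz":[7,1,12],"hand":0},{"dr":[0,0,0],"xyz":[2,0,12],"hand":0},{"dr":[0,0,0],"xyz":[0,0,8],"hand":0},{"dr":[0,0,0],"xyz":[0,0,0],"hand":0},{"dr":[0,0,0],"xyz":[0,0,0],"hand":0}])

```text
time_s: 12.23
tcp_pos: [587.9, 99.4, 181.8]
orientation: [-2.281, -2.158, 0.006]
wrist_force: [0.0, -0.6, -0.4]
grip_width: 9.9
```

```bash
python3 -c "
from h import *
me();plan([592.64,103.6,125],-3.37,step=10)"
```

```text
12.23 [587.95  99.36 181.82] ydeg -3.17 tilt [-0.2 -0.1] F [ 0.03 -0.57 -0.36] M [-0.042 -0.088 -0.002] w 9.9
t 12.23 err world [  4.69   4.24 -56.82] turn deg [-0.19  0.11  0.2 ] F [ 0.03 -0.57 -0.36] M [-0.042 -0.088 -0.002] w 9.9
0 [0.8 0.8 9.5] [-0.03  0.02  0.03]
1 [0.8 0.8 9.5] [-0.03  0.02  0.03]
2 [0.8 0.8 9.5] [-0.03  0.02  0.03]
3 [0.8 0.8 9.5] [-0.03  0.02  0.03]
4 [0.8 0.8 9.5] [-0.03  0.02  0.03]
5 [0.8 0.7 9.5] [-0.03  0.02  0.03]
```

>>> apply_moves(rows=[{"dr":[-0.1,0,0.1],"xyz":[2,2,9],"hand":0},{"dr":[0,0,0.1],"xyz":[1,2,9],"hand":0},{"dr":[0,0,0],"xyz":[1,1,9],"hand":0},{"dr":[0,0,0],"xyz":[0,0,9],"hand":0},{"dr":[0,0,0],"xyz":[0,0,9],"hand":0},{"dr":[0,0,0],"xyz":[0,0,7],"hand":0},{"dr":[0,0,0],"xyz":[0,0,2],"hand":0},{"dr":[0,0,0],"xyz":[0,0,0],"hand":0}])

```text
time_s: 12.9
tcp_pos: [594.0, 99.2, 122.3]
orientation: [2.291, 2.148, -0.004]
wrist_force: [-0.2, 0.6, -0.6]
grip_width: 9.7
```

```bash
python3 -c "
from h import *
me();plan([592.64,103.6,112],-3.37,step=100)"
```

```text
12.9 [593.95  99.2  122.25] ydeg -3.7 tilt [-0.07 -0.15] F [-0.25  0.58 -0.58] M [-0.028 -0.082 -0.009] w 9.7
t 12.9 err world [ -1.31   4.4  -10.25] turn deg [-0.06  0.15 -0.33] F [-0.25  0.58 -0.58] M [-0.028 -0.082 -0.009] w 9.7
0 [ 4.33 -1.58 10.24] [-0.06  0.15 -0.33]
```

>>> apply_moves(rows=[{"dr":[0,0.2,-0.3],"xyz":[4.3,-1.6,5],"hand":0},{"dr":[0,0,0],"xyz":[0,0,4],"hand":0},{"dr":[0,0,0],"xyz":[0,0,0],"hand":0},{"dr":[0,0,0],"xyz":[0,0,0],"hand":0}])

```text
time_s: 13.23
tcp_pos: [592.8, 104.3, 112.8]
orientation: [-2.284, -2.155, -0.001]
wrist_force: [-0.9, 0.4, -0.6]
grip_width: 10.0
```

```bash
python3 -c "
from h import *
me();plan([592.64,103.6,110],-3.37,step=100)"
```

```text
13.23 [592.8  104.35 112.82] ydeg -3.34 tilt [-0.01  0.08] F [-0.93  0.43 -0.56] M [-0.035 -0.046 -0.011] w 10.0
t 13.23 err world [-0.16 -0.75 -2.82] turn deg [-0.02 -0.08  0.03] F [-0.93  0.43 -0.56] M [-0.035 -0.046 -0.011] w 10.0
0 [-0.76 -0.11  2.82] [-0.02 -0.08  0.03]
```

>>> apply_moves(rows=[{"dr":[0,-0.1,0],"xyz":[-0.8,-0.1,2],"hand":0},{"dr":[0,0,0],"xyz":[0,0,1],"hand":0},{"dr":[0,0,0],"xyz":[0,0,0],"hand":0},{"dr":[0,0,0],"xyz":[0,0,0],"hand":0}])

```text
time_s: 13.57
tcp_pos: [593.4, 103.6, 110.7]
orientation: [2.284, 2.155, 0.001]
wrist_force: [-0.4, -0.6, -0.2]
grip_width: 9.6
```

```bash
python3 -c "
from h import *
me();plan([592.64,103.6,104],-3.37,step=100)
cv2.imwrite('pics/side8.png',viewer.snapshot('side')[:,:,::-1])
a=cv2.imread('pics/side8.png')
cv2.imwrite('pics/d8.png',np.hstack([cv2.resize(a[230:300,270:330],(480,560),interpolation=0)]))"
```

```text
13.57 [593.37 103.64 110.67] ydeg -3.33 tilt [ 0.09 -0.03] F [-0.38 -0.57 -0.17] M [-0.027 -0.101 -0.012] w 9.6
t 13.57 err world [-0.73 -0.04 -6.67] turn deg [0.09 0.02 0.04] F [-0.38 -0.57 -0.17] M [-0.027 -0.101 -0.012] w 9.6
0 [-0.08 -0.73  6.67] [0.09 0.02 0.04]
```

View pics/d8.png

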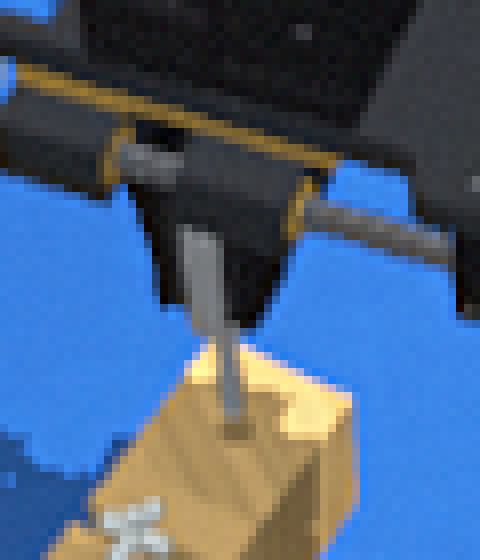

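The pin tip at (299,282) is just above the bore. I'll lower it.

>>> apply_moves(rows=[{"dr":[0.1,0,0],"xyz":[0,-0.9,1.5],"hand":0},{"dr":[0,0,0],"xyz":[0,0,2],"hand":0},{"dr":[0,0,0],"xyz":[0,0,2],"hand":0},{"dr":[0,0,0],"xyz":[0,0,1],"hand":0}])

```text
time_s: 13.95
tcp_pos: [592.9, 103.6, 104.4]
orientation: [2.284, 2.155, 0.001]
wrist_force: [-0.6, -0.6, -0.6]
grip_width: 10.0
```

```bash
python3 -c "
from h import *
me();plan([592.64,103.6,99],-3.37,step=100)"
```

```text
13.95 [592.94 103.61 104.39] ydeg -3.34 tilt [ 0.06 -0.02] F [-0.61 -0.63 -0.59] M [-0.032 -0.103  0.014] w 10.0
t 13.95 err world [-0.3  -0.01 -5.39] turn deg [0.06 0.02 0.03] F [-0.61 -0.63 -0.59] M [-0.032 -0.103  0.014] w 10.0
0 [-0.03 -0.31  5.39] [0.06 0.02 0.03]
```

>>> apply_moves(rows=[{"dr":[0,0,0],"xyz":[0,-0.3,1.5],"hand":0},{"dr":[0,0,0],"xyz":[0,0,1.5],"hand":0},{"dr":[0,0,0],"xyz":[0,0,1.5],"hand":0},{"dr":[0,0,0],"xyz":[0,0,1.5],"hand":0}])

```text
time_s: 14.28
tcp_pos: [592.5, 103.6, 97.5]
orientation: [2.285, 2.155, 0.0]
wrist_force: [-0.1, 0.3, -1.0]
grip_width: 10.0
```

```bash
python3 -c "
from h import *
me()"
```

```text
14.28 [592.46 103.61  97.5 ] ydeg -3.34 tilt [ 0.04 -0.02] F [-0.13  0.32 -0.96] M [-0.01  -0.083  0.062] w 10.0
```

In the bore with no force. I'll continue down.

>>> apply_moves(rows=[{"dr":[0,0,0],"xyz":[0,0,4],"hand":0},{"dr":[0,0,0],"xyz":[0,0,5],"hand":0},{"dr":[0,0,0],"xyz":[0,0,5],"hand":0},{"dr":[0,0,0],"xyz":[0,0,5],"hand":0},{"dr":[0,0,0],"xyz":[0,0,4],"hand":0},{"dr":[0,0,0],"xyz":[0,0,2],"hand":0}])

```text
time_s: 14.78
tcp_pos: [592.3, 103.6, 69.5]
orientation: [2.285, 2.156, -0.0]
wrist_force: [0.1, -0.4, -1.0]
grip_width: 9.8
```

```bash
python3 -c "
from h import *
me()"
```

```text
14.78 [592.26 103.62  69.5 ] ydeg -3.33 tilt [ 0.02 -0.02] F [ 0.13 -0.45 -0.97] M [-0.025 -0.079  0.019] w 9.8
```

>>> apply_moves(rows=[{"dr":[0,0,0],"xyz":[0,0.2,1.5],"hand":0},{"dr":[0,0,0],"xyz":[0,0,1.5],"hand":0},{"dr":[0,0,0],"xyz":[0,0,1.5],"hand":0},{"dr":[0,0,0],"xyz":[0,0,1],"hand":0},{"dr":[0,0,0],"xyz":[0,0,0.5],"hand":0}])

```text
time_s: 15.2
tcp_pos: [592.1, 103.6, 62.0]
orientation: [-2.285, -2.156, 0.002]
wrist_force: [-0.0, -0.8, -1.2]
grip_width: 9.9
```

>>> apply_moves(rows=[{"dr":[0,0,0],"xyz":[0,0,0.7],"hand":0}])

```text
time_s: 15.28
tcp_pos: [592.2, 103.6, 61.4]
orientation: [-2.285, -2.156, 0.001]
wrist_force: [-0.3, -0.9, -1.2]
grip_width: 9.7
```

>>> apply_moves(rows=[{"dr":[0,0,0],"xyz":[0,0,0.7],"hand":0}])

```text
time_s: 15.37
tcp_pos: [592.3, 103.6, 61.2]
orientation: [-2.285, -2.156, 0.001]
wrist_force: [-4.1, 0.2, 5.9]
grip_width: 9.9
```

The collar is seated, at the same height as when I gripped it (61.2 against 61.3). I'll release slowly.

>>> apply_moves(rows=[{"dr":[0,0,0],"xyz":[0,0,0],"hand":0.15},{"dr":[0,0,0],"xyz":[0,0,0],"hand":0.25},{"dr":[0,0,0],"xyz":[0,0,0],"hand":0.35},{"dr":[0,0,0],"xyz":[0,0,0],"hand":0.4},{"dr":[0,0,0],"xyz":[0,0,0],"hand":0.4}])

```text
time_s: 15.78
tcp_pos: [593.3, 103.7, 62.2]
orientation: [2.284, 2.155, 0.002]
wrist_force: [0.3, -0.3, -0.7]
grip_width: 30.8
```

```bash
python3 -c "
from h import *
plan([592.4,103.6,120],-3.37,step=10)
cv2.imwrite('pics/side9.png',viewer.snapshot('side')[:,:,::-1])
a=cv2.imread('pics/side9.png')
cv2.imwrite('pics/d9.png',np.hstack([cv2.resize(a[230:310,260:340],(560,560),interpolation=0)]))"
```

```text
t 15.78 err world [-9.200e-01 -5.000e-02  5.781e+01] turn deg [0.11 0.01 0.04] F [ 0.26 -0.34 -0.7 ] M [ 0.007 -0.057 -0.051] w 30.8
0 [-0.  -0.1 -9.6] [0.02 0.   0.01]
1 [-0.  -0.1 -9.6] [0.02 0.   0.01]
2 [-0.  -0.1 -9.6] [0.02 0.   0.01]
3 [-0.  -0.1 -9.6] [0.02 0.   0.01]
4 [-0.  -0.1 -9.6] [0.02 0.   0.01]
5 [-0.  -0.1 -9.6] [0.02 0.   0.01]
```

View pics/d9.png

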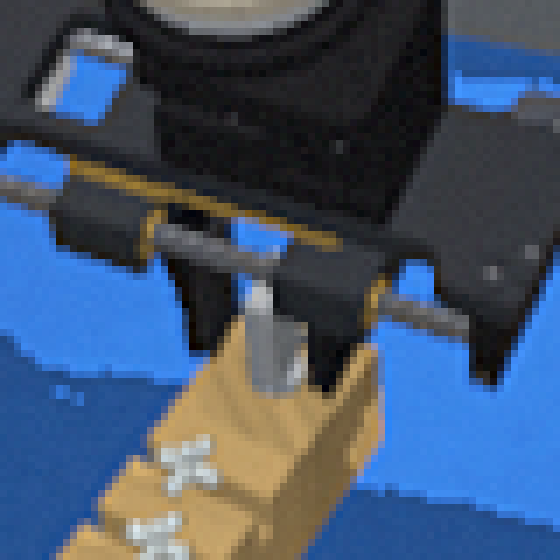

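The key stands upright and free at about (299,278). I'll raise the hand clear.

>>> apply_moves(rows=[{"dr":[0,0,0],"xyz":[0,-0.5,-4],"hand":0.45},{"dr":[0,0,0],"xyz":[0,0,-6],"hand":0.45},{"dr":[0,0,0],"xyz":[0,0,-8],"hand":0.45},{"dr":[0,0,0],"xyz":[0,0,-8],"hand":0.45},{"dr":[0,0,0],"xyz":[0,0,-10],"hand":0.45},{"dr":[0,0,0],"xyz":[0,0,-20],"hand":0.45},{"dr":[0,0,0],"xyz":[0,0,-30],"hand":0.45},{"dr":[0,0,0],"xyz":[0,0,-30],"hand":0.45}])

```text
time_s: 16.5
tcp_pos: [587.8, 103.4, 179.1]
orientation: [-2.28, -2.151, 0.013]
wrist_force: [1.3, -0.3, 0.2]
grip_width: 39.3
```

>>> apply_moves(rows=[{"dr":[0,0,0],"xyz":[0,0,-35],"hand":0.45},{"dr":[0,0,0],"xyz":[0,-20,-25],"hand":0.45},{"dr":[0,0,0],"xyz":[0,-35,0],"hand":0.45},{"dr":[0,0,0],"xyz":[0,-35,0],"hand":0.45},{"dr":[0,0,0],"xyz":[0,-30,0],"hand":0.45},{"dr":[0,0,0],"xyz":[0,-20,0],"hand":0.45},{"dr":[0,0,0],"xyz":[0,0,0],"hand":0.45},{"dr":[0,0,0],"xyz":[0,0,0],"hand":0.45}])

```text
time_s: 17.17
tcp_pos: [449.7, 112.0, 262.8]
orientation: [2.276, 2.146, 0.024]
wrist_force: [-0.3, 0.2, 0.2]
grip_width: 39.1
```

```bash
python3 -c "
from h import *
me()
for n in('side','top'): cv2.imwrite(f'pics/{n}10.png',viewer.snapshot(n)[:,:,::-1])
a=cv2.imread('pics/side10.png')
cv2.imwrite('pics/d10.png',np.hstack([cv2.resize(a[255:330,225:325],None,fx=8,fy=8,interpolation=0)]))
d=np.abs(a[255:330,225:325].astype(int)-cv2.imread('pics/side0.png')[255:330,225:325]).sum(2); print((d>150).sum())"
```

```text
17.17 [449.72 112.03 262.84] ydeg -3.38 tilt [1.15 0.06] F [-0.31  0.24  0.17] M [ 0.005 -0.07  -0.002] w 39.1
2358
```

View pics/d10.png

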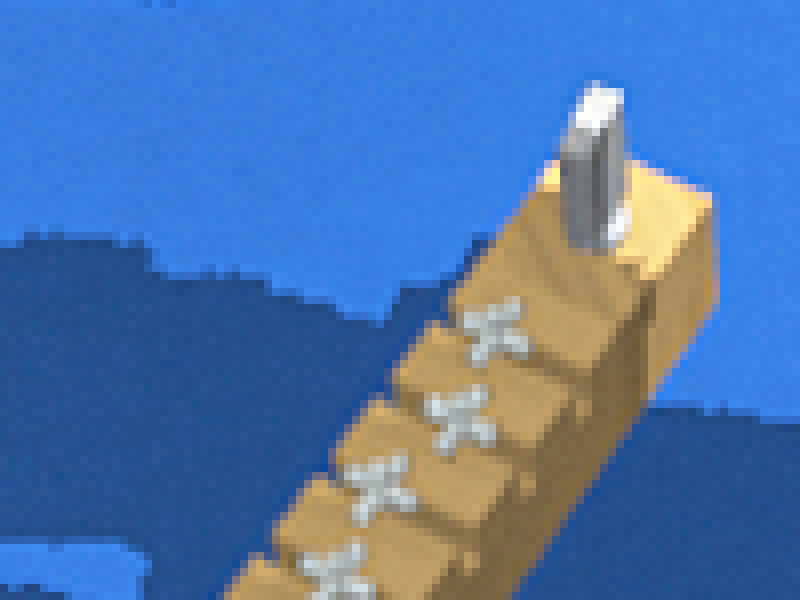

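View pics/top10.png

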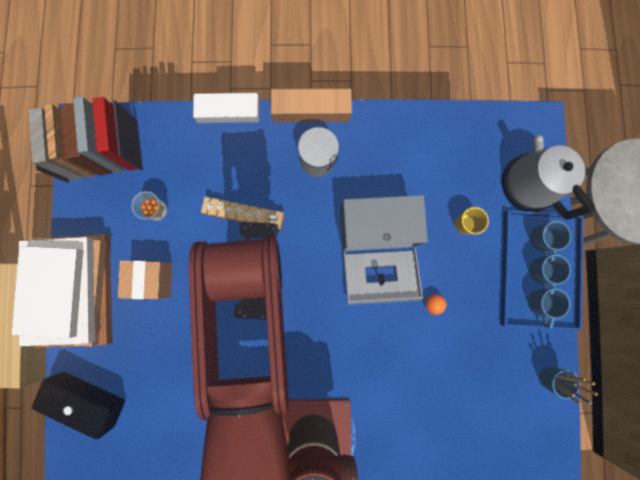

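View pics/side10.png

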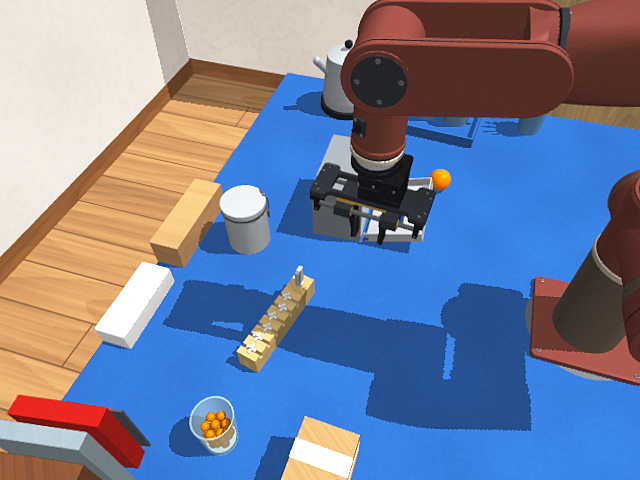

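The key is back at the same pixels as at the start: bow top (299,265) and base (299,286). The jacks, ball, cup, canister, tumbler and carton look unmoved, and the cover is down at (383,275) in the top view. I'll let the arm settle and hand in.

>>> apply_moves(rows=[{"dr":[0,0,0],"xyz":[0,0,0],"hand":0.45},{"dr":[0,0,0],"xyz":[0,0,0],"hand":0.45},{"dr":[0,0,0],"xyz":[0,0,0],"hand":0.45},{"dr":[0,0,0],"xyz":[0,0,0],"hand":0.45}])

```text
time_s: 17.6
tcp_pos: [453.0, 111.4, 262.4]
orientation: [2.279, 2.145, 0.022]
wrist_force: [0.2, -0.6, 0.0]
grip_width: 39.3
```

```bash
python3 -c "
from h import *
me()
from bench import hand_in
print(hand_in())"
```

```text
17.6 [452.96 111.43 262.4 ] ydeg -3.46 tilt [1.07 0.04] F [ 0.21 -0.65  0.  ] M [-0.045 -0.102  0.003] w 39.3
the job is handed in; nothing more can be done
None
```

The dispenser is open and the key is back in the rack. I handed the job in at 17.6 s of the 64 s allowed.

**What I did:** I lifted the key out and lowered its pin through the hole. It met the catch about 14.4 mm below the top face, and I pressed in steps of 1 mm or less. The catch let go about 4.5 mm further on, at about 6 N on the wrist reading. I then drew the key out and put it back in its bore. The collar seated at TCP height 61.2 mm, against 61.3 mm when I first gripped it.

**Last checks:**
- **Cover:** both pictures show it lying down in front of the dispenser. I judged it fully open by eye and did not measure its angle.
- **Key:** it stands upright at the same pixels as before the task.
- **Bystanders:** the jacks nearest the key stand at the same pixels as before. The other bystanders look unmoved by eye, although in the last side view the arm hid the cup, which shows in the top view.
- **Robot:** it is clear of everything.

**Checks that disagreed or failed:**
- The two cameras differed by 1 to 2 mm on the hole position, and I used a value between them; the pin went in without touching the rim.
- A before-and-after pixel comparison of the rack area was no use because the arm's shadow had moved, so I compared it by eye.

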